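Close a two-part button in the screw press with its fold-away crank handle

ROBOT

A 6-joint arm with a two-finger parallel gripper is mounted at the origin on the work surface. World frame = base frame: x ahead of the robot, y to its left, z up, the work surface at z = 0. Lengths are in m, angles in degrees, forces in N, time in s.
With the tool pointing down it reaches from about 0.3 to 0.75 m from the base axis. Payload 8.5 kg.
Tool frame: the origin (TCP) lies midway between the tips of the shut fingers; the grasp point (between the pads) lies 19 mm behind it; y points along the fingers, z is the direction in which the jaws open and shut, and the axes are right-handed (so a half turn about y gives the same grasp; the last joint's range is limited). The gripper opens to 85 mm and grips with 20 to 120 N. Pads are 22 mm wide; open, the fingers measure 114 mm over their backs; the gripper's body (76 mm by 85 mm) begins 54 mm behind the grasp point. The pads swing forward as they close: fully open they stand 13 mm farther back than shut.
Start: joints at [55.445, 21.807, 74.336, -0, 83.858, -12.336], TCP at [0.208, 0.509, 0.231] pointing down, gripper open.
Joint ranges: [-178.18, 178.18], [-50.72, 133.34], [12.68, 142.11], [-81.47, 261.47], [9.98, 163.14], [-165.26, 165.26]. Speed limits (degrees/s): [136.94, 136.94, 180, 180, 180, 180].

INTERFACE

Orientations are given as a 3x3 rotation matrix whose columns are the frame's x, y, z axes.
In Python, from rig import status, imaging, job gives the robot as it stands. The module is installed in compiled form; this text tells all that it offers.
- The arm moves only by the tool jog_arm, never from a script. Its argument "rows" is a list of rows, each an object of numbers: "hand": the opening, from 0 (shut) to 1 (fully open); "dx", "dy", "dz": the shift along the tool's x, y, z in cm; "ax", "ay", "az": the turn, a rotation vector about the tool's x, y, z in degrees. In form: [{"hand": .., "dx": .., "dy": .., "dz": .., "ax": .., "ay": .., "az": ..}, ...]. A call has exactly 5 rows; each row shifts and turns the commanded pose from where the row before left it, along the tool's axes as they then stand; what a row does not reach is not made up. A row lasts 1/12 s, in which the tool goes at most 41.7 mm and 7.16 degrees, less where a joint would pass 70% of its speed; a pose out of reach is approached as far as the arm can. A call is refused whole if a number of a shift passes 4.17 or a number of a turn 7.16, either way. A call with a gripper value outside its range is refused whole. The fingers move at their own pace and stop on an object; "newtons" is the grip in N (left out, the last holds). Time passes only in rows, so rows that do not move let the fingers close, or fill a call up. It gives the time, the measured TCP pose, the force and the opening at its end, in the units of the state.
- status.observe(): the state, without advancing time (a new reading comes with each control period).
- imaging.get_image(name): name is "scene" or "top" or "wrist"; returns the picture (480x640x3 uint8, red, green, blue); there is no depth.
- imaging.camera_model(name): a dict with "K" (3x3 intrinsics, pixels), "position" and "rotation" of the camera in the world; the wrist camera has in their place "tool_from_camera" (4x4, takes a point from camera to tool coordinates, whose origin is the TCP and whose axes are the tool frame's). Camera axes: x right, y down, z forward; pixel columns grow to the right and rows downward; lengths in m; the calibration is good to about 2 mm. A picture is of the moment at which its call begins: read the wrist's pose just before it. camera_model takes no time and is no camera call.
- job.close_job(): hands the job in, once; it reports no verdict.
The state is a dict: "time_s": time; "q": joint angles; "qvel": joint speeds; "joint_efforts": joint torques, N m; "position": TCP position; "tool_rot": TCP orientation; "ft_force": force on the tool from outside, world axes, zero at the start; "wrist_torque": the same for the moment, N m; "grip_width": finger opening in m.
Only numpy, scipy, OpenCV 4.12 (cv2) and the standard library are available. Lean on these libraries where they do the work, as an engineer would, in place of code of your own. Each camera call takes 0.05 s, during which the arm holds its last target.

TASK

Swing the folded handle of the press handwheel up until it stands fully upright, then wind the wheel by it to bring the punch down and press the back of the metal button fully home, firmly but without crushing the button. Wind the punch back up until it is well clear of the button again (a good 10 mm), then fold the handle flat back across the wheel and let go, leaving everything else on the table where it is.

Things in the scene. Friction and masses are not known exactly. Their poses are not given: they have to be found in the camera images.
- press: bench screw press, fixed to the table: grey base plate 150 x 190 x 20 mm, two steel pillars, grey crosshead with its top 167 mm above the table, vertical screw with a 160 mm handwheel on top. Origin: underside of the base on the vertical axis of screw, wheel, punch and button; z up. The press stands anywhere within some 10 by 22 cm and is turned up to 0.4 rad.
- ram: steel punch (27 mm across) with its bridge and screw, sliding down without turning; origin at the centre of the punch's lower face, z up. It starts 8 to 19 mm above the button. The screw goes down 12 mm per clockwise turn (seen from above) of the wheel; the wheel goes down and up with it. It stays where it is left.
- button: back of the two-part brass button, a disc 29 mm across standing proud in the steel lower die (48 mm across) under the punch; origin at the centre of its top face, z up. Fully home it is 2 to 5 mm deeper than at the start: how far it stands out, and the packing under the die (0 to 4 mm), differ each time and are not known. It stays as deep as it was pressed; pushing it in takes about 200 N.
- handle_pivot (a point): hinge pin of the folding handle, in a fork on the handwheel's rim, 70 mm from the wheel's axis; about 255 mm above the table at the start, lower as the wheel is wound down. Beside the folded grip the tips of a gripper may go 15 mm below the pin's height (hub top 32 mm below it, rim top 12 mm); no spoke lies under the handle.
- grip_mid (a point): point on the handle's axis, 45 mm from the pin. The handle has a black round grip 20 mm in diameter, from 17 to 75 mm from the pin, that spins freely on its own axis, so the hand need not turn while cranking. Folded, it lies level from the pin towards the wheel's axis; swung out, it stands upright over the pin. A pinched grip lags behind the hand as it swings: push it on to its stop.
- handle (a joint): angle of the folding handle: 0 folded flat across the wheel, 1.571 upright against its stop. The hinge is stiff (0.08 N m, about 2 N at 45 mm) and stays where it is left; it starts at 0 to 0.1.
- wheel (a joint): handwheel angle, rad, growing clockwise seen from above as the punch goes down (1.91 mm per rad); starts at -1 to 1, range -3 to 16. Felt along the circle at the handle (70 mm), held still after each small advance: about 0 N free, 4 N while the button's back goes in; once home it climbs 2 N per 10 mm of path: 7 to 9 N (300 to 370 N on the punch) is firmly home, above 10.5 N (450 N) crushes it.
- spare_die: bystander: spare steel die 48 mm across, 38 mm high, beside the press; origin under its centre.
- button_tray: bystander: steel tray 100 x 100 x 32 mm with loose buttons, beside the press; origin under its centre.
- bobbin: bystander: steel bobbin 24 mm across, 12 mm high, in front of the press; origin under its centre.
- screwdriver: bystander: 150 mm screwdriver lying in front of the press; origin under its middle.
- oil_bottle: bystander: clear oil bottle 48 mm across, 120 mm high, to the right of the press; origin under its centre.
- shears: bystander: tailor's shears 240 mm long lying on the left of the table; origin at the pivot screw.

How it is judged:
By the outcome, as a careful person would: the job done as asked, in the order asked, and still so for the second after the job is handed in, with the robot touching nothing.
It also fails if it takes over 72 s, if anything falls off the work surface, if the arm or the gripper's body presses on something with over 40 N, if the wrist force passes 120 N, or if a joint passes its speed limit or range.

## Working session

There is one attempt and no reset: what is moved stays moved. The work goes in short steps, Python scripts to look and compute and a tool call to move; the robot and the scene stay as the last step left them, time stands still between calls to the robot, and variables do not carry over. Pictures are saved under pics/ and viewed, and the job is handed in when it is done.

Besides the shell and the picture viewer there is one more tool, called after "Call:" by a JSON object that holds its "fn" and its "kwargs", one argument or row to a line. jog_arm: Moves the arm, as the interface text tells. Its arguments: {"type":"object","properties":{"rows":{"type":"array"},"newtons":{"type":"number"}},"required":["rows"]}

```bash
mkdir -p pics; cat > h.py <<'E'
import numpy as np, cv2
from rig import status, imaging, job
def snap(n,f):
    s=status.observe(); im=imaging.get_image(n); cv2.imwrite('pics/'+f,cv2.cvtColor(im,cv2.COLOR_RGB2BGR)); return s,im
def cam(n,s=None):
    c=imaging.camera_model(n); K=np.array(c['K'])
    if n=='wrist':
        T=np.eye(4);T[:3,:3]=s['tool_rot'];T[:3,3]=s['position'];T=T@np.array(c['tool_from_camera']);return K,T[:3,3],T[:3,:3]
    return K,np.array(c['position']),np.array(c['rotation'])
def ray(C,u,v):
    K,p,R=C; d=R@np.linalg.solve(K,[u,v,1.]); return p,d/np.linalg.norm(d)
def onz(C,u,v,z):
    p,d=ray(C,u,v); return p+d*(z-p[2])/d[2]
def tri(*rs):
    A=np.zeros((3,3));b=np.zeros(3)
    for p,d in rs:
        P=np.eye(3)-np.outer(d,d);A+=P;b+=P@p
    x=np.linalg.solve(A,b); return x,[np.linalg.norm((np.eye(3)-np.outer(d,d))@(x-p)) for p,d in rs]
def proj(C,X):
    K,p,R=C; x=K@(R.T@(np.array(X)-p)); return x[:2]/x[2]
E
python3 - <<'E'
from h import *
np.set_printoptions(precision=4,suppress=True)
for n in('scene','top','wrist'):
    s,im=snap(n,n+'0.png'); c=cam(n,s); print(n,c[0].tolist(),c[1],c[2].round(3).tolist())
print(status.observe())
print(imaging.camera_model('wrist'))
E
```

```text
scene [[624.0931047497921, 0.0, 322.5696307073784], [0.0, 624.0931047497921, 246.499449161243], [0.0, 0.0, 1.0]] [1.0983 0.7075 0.9223] [[-0.774, 0.428, -0.467], [0.633, 0.502, -0.589], [-0.017, -0.752, -0.659]]
top [[491.0917515579123, 0.0, 322.0108132690059], [0.0, 491.0917515579123, 233.54469806900113], [0.0, 0.0, 1.0]] [0.4928 0.0572 1.1203] [[0.0, -0.997, 0.072], [-1.0, -0.001, -0.017], [0.017, -0.072, -0.997]]
wrist [[420.5139973070263, 0.0, 322.59468386158176], [0.0, 420.5139973070263, 237.3312383547889], [0.0, 0.0, 1.0]] [0.1316 0.5402 0.3737] [[0.378, 0.877, 0.298], [0.926, -0.358, -0.123], [-0.001, 0.322, -0.947]]
{'time_s': 0.15, 'q': array([ 55.4445,  21.833 ,  74.3705,   0.0017,  83.8568, -12.3362]), 'qvel': array([ 0.0279, -0.036 , -0.2024, -0.062 ,  0.0787,  0.003 ]), 'joint_efforts': array([  0.0017, -44.8628, -23.1345,  -0.0003,   0.0038,   0.    ]), 'position': array([0.2079, 0.509 , 0.2309]), 'tool_rot': array([[ 0.9257, -0.0006,  0.3782],
       [-0.3782, -0.0009,  0.9257],
       [-0.0003, -1.    , -0.001 ]]), 'ft_force': array([-0.3816,  0.6918,  0.8186]), 'wrist_torque': array([-0.0037, -0.0072,  0.0184]), 'grip_width': 0.08534549487333515}
{'K': array([[420.514 ,   0.    , 322.5947],
       [  0.    , 420.514 , 237.3312],
       [  0.    ,   0.    ,   1.    ]]), 'tool_from_camera': array([[-0.    ,  0.9467,  0.3222, -0.0824],
       [-0.0001, -0.3222,  0.9467, -0.1429],
       [ 1.    , -0.    ,  0.0001, -0.0001],
       [ 0.    ,  0.    ,  0.    ,  1.    ]])}
```

View pics/scene0.png

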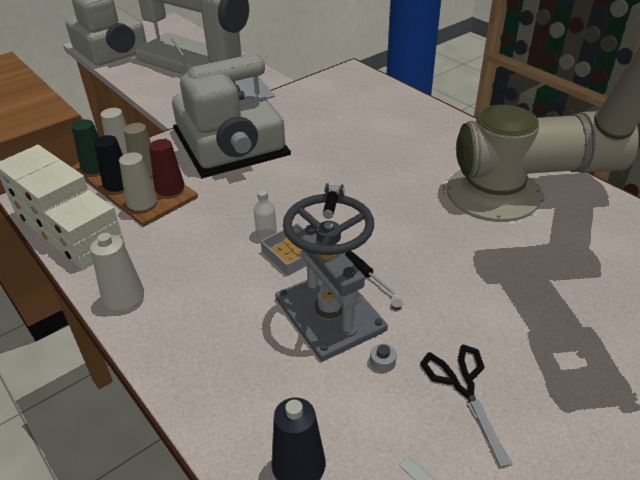

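View pics/top0.png

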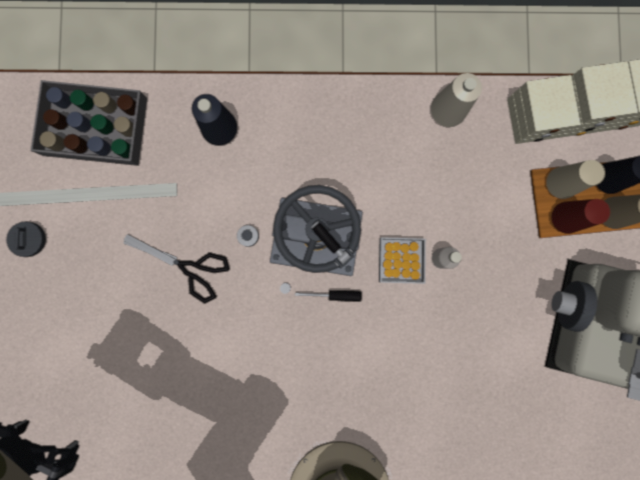

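View pics/wrist0.png

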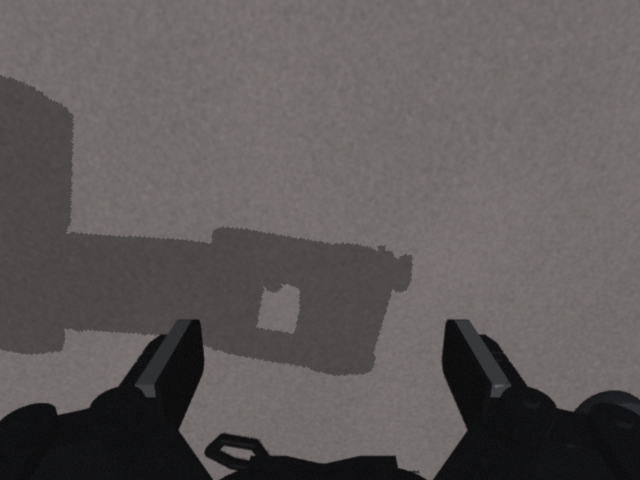

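```bash
python3 - <<'E'
import cv2
a=cv2.imread('pics/top0.png')[170:290,250:410];cv2.imwrite('pics/topz.png',cv2.resize(a,None,fx=5,fy=5,interpolation=2))
a=cv2.imread('pics/scene0.png')[175:355,260:400];cv2.imwrite('pics/scz.png',cv2.resize(a,None,fx=3.3,fy=3.3,interpolation=2))
E
```

```text
(no output)
```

View pics/topz.png

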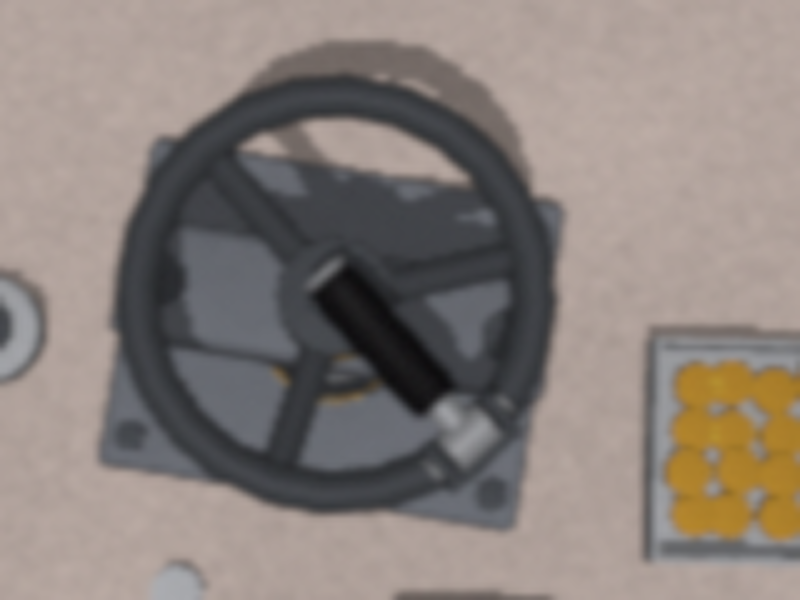

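View pics/scz.png

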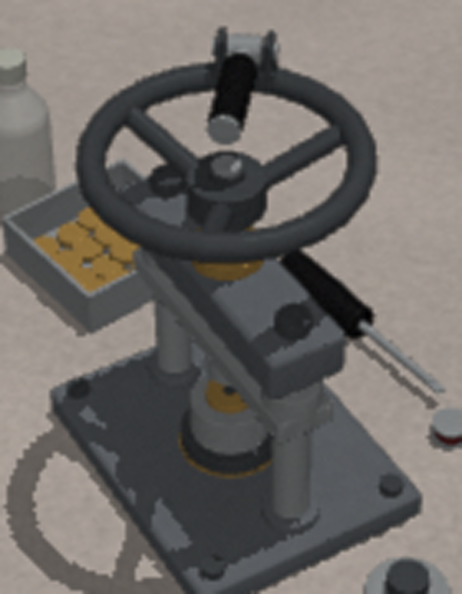

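```bash
python3 - <<'E'
from h import *
np.set_printoptions(precision=4,suppress=True)
T=cam('top');S=cam('scene')
zt=lambda u,v:((u+.5)/5-.5+250,(v+.5)/5-.5+170)
zs=lambda u,v:((u+.5)/3.3-.5+260,(v+.5)/3.3-.5+175)
for n,a,b in (('end',(328,277),(225,128)),('gripnear',(433,402),(241,58)),('pin',(468,437),(247,46)),('wheel',(336,293),(227,163)),('bobbin',(0,0),(0,0))):
    print(n,tri(ray(T,*zt(*a)),ray(S,*zs(*b))))
# rim centre in top on plane; 
for z in (.243,.255): print(z,onz(T,*zt(336,293),z),onz(T,*zt(468,437),z), onz(T,*zt(328,277),z))
# base corners at z=.02
for c in ((155,140),(560,203),(513,525),(103,465)): print(onz(T,*zt(*c),.02))
# grip mask in top
im=cv2.cvtColor(cv2.imread('pics/top0.png'),cv2.COLOR_BGR2GRAY)
m=(im<25).astype('uint8');m[:,:310]=0;m[:,345:]=0;m[:218]=0;m[260:]=0
print(m.sum(),cv2.minAreaRect(cv2.findNonZero(m)))
E
```

```text
end (array([0.5691, 0.0552, 0.2612]), [np.float64(0.001235602997290614), np.float64(0.001235602997290619)])
gripnear (array([0.5258, 0.018 , 0.2645]), [np.float64(0.0003189256187332592), np.float64(0.0003189256187332833)])
pin (array([0.5129, 0.0062, 0.2599]), [np.float64(0.0013169854497112692), np.float64(0.0013169854497112343)])
wheel (array([0.5657, 0.0523, 0.2342]), [np.float64(0.0012602196953580053), np.float64(0.0012602196953578975)])
bobbin (array([0.677 , 0.1206, 0.4231]), [np.float64(0.050505564626501014), np.float64(0.050505564626500805)])
0.243 [0.5659 0.0515 0.243 ] [0.5143 0.0043 0.243 ] [0.5716 0.0543 0.243 ]
0.255 [0.5649 0.0516 0.255 ] [0.514 0.005 0.255] [0.5706 0.0544 0.255 ]
[0.6536 0.1317 0.02  ]
[ 0.6254 -0.0511  0.02  ]
[ 0.4805 -0.0292  0.02  ]
[0.5072 0.154  0.02  ]
213 ((326.29412841796875, 237.67645263671875), (30.695659637451172, 9.761870384216309), 49.398704528808594)
```

```bash
cat >> h.py <<'E'
from scipy.spatial.transform import Rotation as Ro
def plan(p0,R0,p1,R1,n,rnd=2):
    """rows in tool axes, straight line, rotation spread"""
    rv=(Ro.from_matrix(R0).inv()*Ro.from_matrix(R1)).as_rotvec()
    p=np.array(p0,float);R=np.array(R0);out=[]
    for i in range(n):
        tgt=np.array(p0)+(np.array(p1)-p0)*(i+1)/n
        d=np.round(R.T@(tgt-p)*100,rnd); a=np.round(np.degrees(rv)/n,rnd)
        out.append((d,a)); p=p+R@d/100; R=R@Ro.from_rotvec(np.radians(a)).as_matrix()
    for d,a in out: print(dict(dx=float(d[0]),dy=float(d[1]),dz=float(d[2]),ax=float(a[0]),ay=float(a[1]),az=float(a[2])))
    return p,R
AX=np.array([.566,.0515]);PIN=np.array([.514,.0045])
def RT(deg):
    x=np.array([np.cos(np.radians(deg)),np.sin(np.radians(deg)),0]);y=np.array([0,0,-1.]);return np.c_[x,y,np.cross(x,y)]
E
python3 - <<'E'
from h import *
s=status.observe();p=s['position'];R=np.array(s['tool_rot'])
R1=RT(42.1-180)
ang=Ro.from_matrix(R).inv()*Ro.from_matrix(R1);print(ang.as_rotvec(degrees=True))
# stage 1: raise 0.11 with 5/20 rotation
Rm=R@Ro.from_rotvec(ang.as_rotvec()*.25).as_matrix()
p,R=plan(p,R,p+[0,0,.11],Rm,5,1);print(p)
p,R=plan(p,R,[.547,.035,.34],R1,15,1);print(p,R)
E
```

```text
[5.17696366e-02 1.15680516e+02 4.98899468e-02]
{'dx': -0.0, 'dy': -2.2, 'dz': -0.0, 'ax': 0.0, 'ay': 5.8, 'az': 0.0}
{'dx': -0.0, 'dy': -2.2, 'dz': -0.0, 'ax': 0.0, 'ay': 5.8, 'az': 0.0}
{'dx': -0.0, 'dy': -2.2, 'dz': -0.0, 'ax': 0.0, 'ay': 5.8, 'az': 0.0}
{'dx': 0.0, 'dy': -2.2, 'dz': -0.0, 'ax': 0.0, 'ay': 5.8, 'az': 0.0}
{'dx': 0.0, 'dy': -2.2, 'dz': -0.0, 'ax': 0.0, 'ay': 5.8, 'az': 0.0}
[0.2079331  0.50908226 0.34087097]
{'dx': 3.9, 'dy': 0.0, 'dz': -0.2, 'ax': 0.0, 'ay': 5.8, 'az': 0.0}
{'dx': 3.9, 'dy': 0.0, 'dz': 0.2, 'ax': 0.0, 'ay': 5.8, 'az': 0.0}
{'dx': 3.8, 'dy': 0.0, 'dz': 0.5, 'ax': 0.0, 'ay': 5.8, 'az': 0.0}
{'dx': 3.8, 'dy': 0.0, 'dz': 1.0, 'ax': 0.0, 'ay': 5.8, 'az': 0.0}
{'dx': 3.6, 'dy': 0.0, 'dz': 1.3, 'ax': 0.0, 'ay': 5.8, 'az': 0.0}
{'dx': 3.5, 'dy': 0.0, 'dz': 1.7, 'ax': 0.0, 'ay': 5.8, 'az': 0.0}
{'dx': 3.3, 'dy': 0.0, 'dz': 2.0, 'ax': 0.0, 'ay': 5.8, 'az': 0.0}
{'dx': 3.1, 'dy': 0.1, 'dz': 2.4, 'ax': 0.0, 'ay': 5.8, 'az': 0.0}
{'dx': 2.9, 'dy': -0.0, 'dz': 2.7, 'ax': 0.0, 'ay': 5.8, 'az': 0.0}
{'dx': 2.5, 'dy': -0.0, 'dz': 2.9, 'ax': 0.0, 'ay': 5.8, 'az': 0.0}
{'dx': 2.3, 'dy': -0.0, 'dz': 3.2, 'ax': 0.0, 'ay': 5.8, 'az': 0.0}
{'dx': 1.9, 'dy': -0.0, 'dz': 3.3, 'ax': 0.0, 'ay': 5.8, 'az': 0.0}
{'dx': 1.5, 'dy': -0.0, 'dz': 3.6, 'ax': 0.0, 'ay': 5.8, 'az': 0.0}
{'dx': 1.2, 'dy': -0.0, 'dz': 3.7, 'ax': 0.0, 'ay': 5.8, 'az': 0.0}
{'dx': 0.8, 'dy': 0.0, 'dz': 3.8, 'ax': 0.0, 'ay': 5.8, 'az': 0.0}
[0.54707752 0.0351095  0.34006349] [[-7.45702150e-01 -6.20292339e-04  6.66279160e-01]
 [-6.66278654e-01 -8.50040360e-04 -7.45702375e-01]
 [ 1.02891765e-03 -9.99999446e-01  2.20589379e-04]]
```

Call:
{"fn": "jog_arm", "kwargs": {
  "rows": [
    {"hand":0.65,"dy":-2.2,"ay":5.8},
    {"hand":0.65,"dy":-2.2,"ay":5.8},
    {"hand":0.65,"dy":-2.2,"ay":5.8},
    {"hand":0.65,"dy":-2.2,"ay":5.8},
    {"hand":0.65,"dy":-2.2,"ay":5.8}
  ]
}}

```text
invalid input at $.rows[0]: expected keys hand, dx, dy, dz, ax, ay, az
```

Call:
{"fn": "jog_arm", "kwargs": {
  "rows": [
    {"hand":0.65,"dx":3.9,"dz":-0.2,"ay":5.8},
    {"hand":0.65,"dx":3.9,"dz":0.2,"ay":5.8},
    {"hand":0.65,"dx":3.8,"dz":0.5,"ay":5.8},
    {"hand":0.65,"dx":3.8,"dz":1.0,"ay":5.8},
    {"hand":0.65,"dx":3.6,"dz":1.3,"ay":5.8}
  ]
}}

```text
invalid input at $.rows[0]: expected keys hand, dx, dy, dz, ax, ay, az
```

Call:
{"fn": "jog_arm", "kwargs": {
  "rows": [
    {"hand":0.65,"dx":3.5,"dz":1.7,"ay":5.8},
    {"hand":0.65,"dx":3.3,"dz":2.0,"ay":5.8},
    {"hand":0.65,"dx":3.1,"dz":2.4,"ay":5.8},
    {"hand":0.65,"dx":2.9,"dz":2.7,"ay":5.8},
    {"hand":0.65,"dx":2.5,"dz":2.9,"ay":5.8}
  ]
}}

```text
invalid input at $.rows[0]: expected keys hand, dx, dy, dz, ax, ay, az
```

Call:
{"fn": "jog_arm", "kwargs": {
  "rows": [
    {"hand":0.65,"dx":2.3,"dz":3.2,"ay":5.8},
    {"hand":0.65,"dx":1.9,"dz":3.3,"ay":5.8},
    {"hand":0.65,"dx":1.5,"dz":3.6,"ay":5.8},
    {"hand":0.65,"dx":1.2,"dz":3.7,"ay":5.8},
    {"hand":0.65,"dx":0.8,"dz":3.8,"ay":5.8}
  ]
}}

```text
invalid input at $.rows[0]: expected keys hand, dx, dy, dz, ax, ay, az
```

Call:
{"fn": "jog_arm", "kwargs": {
  "rows": [
    {"hand":0.65},
    {"hand":0.65},
    {"hand":0.65},
    {"hand":0.65},
    {"hand":0.65}
  ]
}}

```text
invalid input at $.rows[0]: expected keys hand, dx, dy, dz, ax, ay, az
```

```bash
python3 - <<'E'
from h import *
s,im=snap('wrist','w1.png');print(s)
E
```

```text
{'time_s': 0.15, 'q': array([ 5.54445472e+01,  2.18329617e+01,  7.43704830e+01,  1.65463199e-03,
        8.38568251e+01, -1.23361596e+01]), 'qvel': array([ 0.02790335, -0.03602185, -0.20241242, -0.06201661,  0.07872212,
        0.00297723]), 'joint_efforts': array([ 1.73974990e-03, -4.48627996e+01, -2.31344873e+01, -2.70466608e-04,
        3.77319229e-03,  1.68071807e-05]), 'position': array([0.20786487, 0.50898876, 0.23087103]), 'tool_rot': array([[ 9.25742049e-01, -6.20292339e-04,  3.78155093e-01],
       [-3.78155517e-01, -8.50040360e-04,  9.25741693e-01],
       [-2.52783389e-04, -9.99999446e-01, -1.02148507e-03]]), 'ft_force': array([-0.38156792,  0.69184097,  0.81860909]), 'wrist_torque': array([-0.00367478, -0.00722372,  0.01835648]), 'grip_width': 0.08534549487333515}
```

View pics/w1.png

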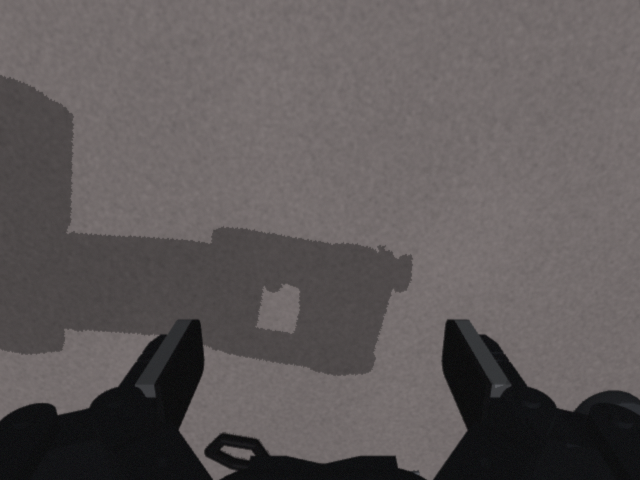

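All keys are required; sending them in full.

Call:
{"fn": "jog_arm", "kwargs": {
  "rows": [
    {"hand":0.65,"dx":0,"dy":-2.2,"dz":0,"ax":0,"ay":5.8,"az":0},
    {"hand":0.65,"dx":0,"dy":-2.2,"dz":0,"ax":0,"ay":5.8,"az":0},
    {"hand":0.65,"dx":0,"dy":-2.2,"dz":0,"ax":0,"ay":5.8,"az":0},
    {"hand":0.65,"dx":0,"dy":-2.2,"dz":0,"ax":0,"ay":5.8,"az":0},
    {"hand":0.65,"dx":0,"dy":-2.2,"dz":0,"ax":0,"ay":5.8,"az":0}
  ]
}}

```text
time_s: 0.62
position: [0.2078, 0.509, 0.3423]
tool_rot: [[0.622, -0.0, 0.783], [-0.783, -0.0, 0.622], [0.0, -1.0, -0.0]]
ft_force: [0.6, -0.2, -0.2]
grip_width: 0.0558
```

Call:
{"fn": "jog_arm", "kwargs": {
  "rows": [
    {"hand":0.65,"dx":3.9,"dy":0,"dz":-0.2,"ax":0,"ay":5.8,"az":0},
    {"hand":0.65,"dx":3.9,"dy":0,"dz":0.2,"ax":0,"ay":5.8,"az":0},
    {"hand":0.65,"dx":3.8,"dy":0,"dz":0.5,"ax":0,"ay":5.8,"az":0},
    {"hand":0.65,"dx":3.8,"dy":0,"dz":1.0,"ax":0,"ay":5.8,"az":0},
    {"hand":0.65,"dx":3.6,"dy":0,"dz":1.3,"ax":0,"ay":5.8,"az":0}
  ]
}}

```text
time_s: 1.03
position: [0.3214, 0.3498, 0.3413]
tool_rot: [[0.165, -0.0, 0.986], [-0.986, -0.0, 0.165], [0.0, -1.0, -0.0]]
ft_force: [1.1, 0.8, 0.0]
grip_width: 0.0552
```

Call:
{"fn": "jog_arm", "kwargs": {
  "rows": [
    {"hand":0.65,"dx":3.5,"dy":0,"dz":1.7,"ax":0,"ay":5.8,"az":0},
    {"hand":0.65,"dx":3.3,"dy":0,"dz":2.0,"ax":0,"ay":5.8,"az":0},
    {"hand":0.65,"dx":3.1,"dy":0,"dz":2.4,"ax":0,"ay":5.8,"az":0},
    {"hand":0.65,"dx":2.9,"dy":0,"dz":2.7,"ax":0,"ay":5.8,"az":0},
    {"hand":0.65,"dx":2.5,"dy":0,"dz":2.9,"ax":0,"ay":5.8,"az":0}
  ]
}}

```text
time_s: 1.45
position: [0.4349, 0.1913, 0.3413]
tool_rot: [[-0.334, 0.0, 0.943], [-0.943, -0.0, -0.334], [-0.0, -1.0, 0.0]]
ft_force: [0.4, 0.2, 0.6]
grip_width: 0.0555
```

Call:
{"fn": "jog_arm", "kwargs": {
  "rows": [
    {"hand":0.65,"dx":2.3,"dy":0,"dz":3.2,"ax":0,"ay":5.8,"az":0},
    {"hand":0.65,"dx":1.9,"dy":0,"dz":3.3,"ax":0,"ay":5.8,"az":0},
    {"hand":0.65,"dx":1.5,"dy":0,"dz":3.6,"ax":0,"ay":5.8,"az":0},
    {"hand":0.65,"dx":1.2,"dy":0,"dz":3.7,"ax":0,"ay":5.8,"az":0},
    {"hand":0.65,"dx":0.8,"dy":0,"dz":3.8,"ax":0,"ay":5.8,"az":0}
  ]
}}

```text
time_s: 1.87
position: [0.5479, 0.0333, 0.3412]
tool_rot: [[-0.749, -0.0, 0.662], [-0.662, 0.0, -0.749], [0.0, -1.0, -0.0]]
ft_force: [0.2, 0.2, 0.5]
grip_width: 0.0552
```

Call:
{"fn": "jog_arm", "kwargs": {
  "rows": [
    {"hand":0.65,"dx":0,"dy":0,"dz":0,"ax":0,"ay":0,"az":0},
    {"hand":0.65,"dx":0,"dy":0,"dz":0,"ax":0,"ay":0,"az":0},
    {"hand":0.65,"dx":0,"dy":0,"dz":0,"ax":0,"ay":0,"az":0},
    {"hand":0.65,"dx":0,"dy":0,"dz":0,"ax":0,"ay":0,"az":0},
    {"hand":0.65,"dx":0,"dy":0,"dz":0,"ax":0,"ay":0,"az":0}
  ]
}}

```text
time_s: 2.28
position: [0.5466, 0.0363, 0.3418]
tool_rot: [[-0.744, 0.001, 0.668], [-0.668, -0.0, -0.744], [-0.0, -1.0, 0.0]]
ft_force: [0.8, 0.1, -0.7]
grip_width: 0.0556
```

```bash
python3 - <<'E'
from h import *
s,im=snap('wrist','w1b.png');print(s)
import pickle;pickle.dump(s,open('w1b.pkl','wb'))
E
```

```text
{'time_s': 2.2833, 'q': array([-8.59317864e+00,  1.86109827e+01,  6.12804240e+01,  3.67583135e-03,
        1.00073244e+02,  3.95110934e+01]), 'qvel': array([-0.09771758,  0.13141497, -0.10151157, -0.03053646, -0.06263037,
        0.12325527]), 'joint_efforts': array([-3.68075436e-01, -4.31259084e+01, -2.48587811e+01, -7.84385920e-03,
       -8.25484487e-03, -3.13411801e-03]), 'position': array([0.54655512, 0.03625833, 0.34178294]), 'tool_rot': array([[-7.44353695e-01,  6.19476701e-04,  6.67785290e-01],
       [-6.67785431e-01, -2.97280571e-05, -7.44353825e-01],
       [-4.41257893e-04, -9.99999808e-01,  4.35805705e-04]]), 'ft_force': array([ 0.84696699,  0.10431104, -0.69730424]), 'wrist_torque': array([0.03206725, 0.00624521, 0.00973259]), 'grip_width': 0.05557991268877094}
```

View pics/w1b.png

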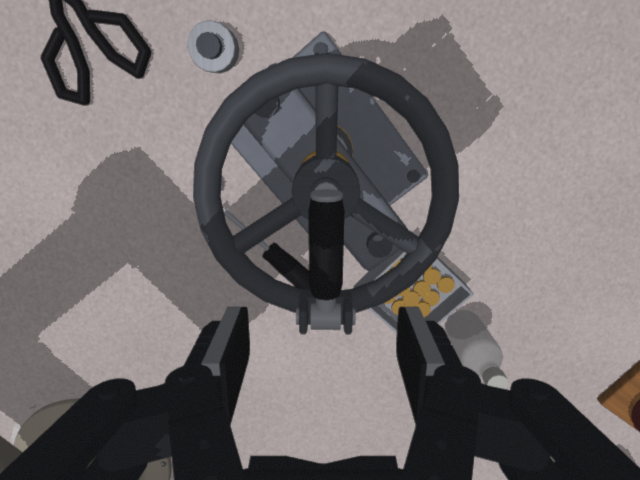

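```bash
python3 - <<'E'
from h import *
import pickle
np.set_printoptions(precision=4,suppress=True)
s=pickle.load(open('w1b.pkl','rb'))
W=cam('wrist',s);T=cam('top');S=cam('scene')
zt=lambda u,v:((u+.5)/5-.5+250,(v+.5)/5-.5+170)
zs=lambda u,v:((u+.5)/3.3-.5+260,(v+.5)/3.3-.5+175)
for n,a,b,w in (('end',(328,277),(225,128),(327,197)),('pin',(468,437),(247,46),(325.5,313)),('wheel',(336,293),(227,163),(326,182))):
    rs=[ray(T,*zt(*a)),ray(S,*zs(*b)),ray(W,*w)]
    print(n,tri(*rs),tri(rs[1],rs[2]),tri(rs[0],rs[2]))
for z in (.243,.255,.26): print(z,onz(W,325.5,313,z),onz(W,327,197,z),onz(W,326,182,z))
R=np.array(s['tool_rot'])
for X in ([.514,.0045,.255],[.566,.0515,.23]): print(R.T@(np.array(X)-s['position']),proj(W,X))
E
```

```text
end (array([0.5698, 0.0549, 0.2611]), [np.float64(0.000563867222033709), np.float64(0.0019721385202548436), np.float64(0.0015002381386873662)]) (array([0.5698, 0.0554, 0.2614]), [np.float64(0.0017221179982404345), np.float64(0.0017221179982403244)]) (array([0.5705, 0.0541, 0.2582]), [np.float64(0.000359594395363361), np.float64(0.00035959439536330684)])
pin (array([0.5142, 0.0062, 0.259 ]), [np.float64(0.0009949884225534961), np.float64(0.002553810225384766), np.float64(0.0026389237061569277)]) (array([0.5167, 0.0093, 0.2629]), [np.float64(0.0022462452223252745), np.float64(0.002246245222325298)]) (array([0.5143, 0.0046, 0.2527]), [np.float64(0.0003648493350924571), np.float64(0.00036484933509251346)])
wheel (array([0.5687, 0.0543, 0.2351]), [np.float64(0.00357142320029843), np.float64(0.002662773951621275), np.float64(0.004988029900630994)]) (array([0.5723, 0.0588, 0.2415]), [np.float64(0.002254158001307797), np.float64(0.0022541580013077486)]) (array([0.5689, 0.0517, 0.2031]), [np.float64(0.0005218534254446162), np.float64(0.0005218534254445511)])
0.243 [0.5106 0.0006 0.243 ] [0.5681 0.0513 0.243 ] [0.5743 0.0577 0.243 ]
0.255 [0.5154 0.0051 0.255 ] [0.5701 0.0533 0.255 ] [0.576  0.0593 0.255 ]
0.26 [0.5175 0.007  0.26  ] [0.5709 0.0541 0.26  ] [0.5767 0.06   0.26  ]
[0.0455 0.0868 0.0019] [324.6712 315.135 ]
[-0.0246  0.1118  0.0016] [324.2054 194.3941]
```

Call:
{"fn": "jog_arm", "kwargs": {
  "rows": [
    {"hand":0.65,"dx":0,"dy":2,"dz":0.1,"ax":0,"ay":0,"az":0},
    {"hand":0.65,"dx":0,"dy":2,"dz":0.1,"ax":0,"ay":0,"az":0},
    {"hand":0.65,"dx":0,"dy":2,"dz":0,"ax":0,"ay":0,"az":0},
    {"hand":0.65,"dx":0,"dy":2,"dz":0,"ax":0,"ay":0,"az":0},
    {"hand":0.65,"dx":0,"dy":1.6,"dz":0,"ax":0,"ay":0,"az":0}
  ]
}}

```text
time_s: 2.75
position: [0.5478, 0.0345, 0.2442]
tool_rot: [[-0.745, -0.001, 0.667], [-0.667, 0.0, -0.745], [0.0, -1.0, -0.001]]
ft_force: [0.5, 0.3, 0.2]
grip_width: 0.0558
```

Call:
{"fn": "jog_arm", "kwargs": {
  "rows": [
    {"hand":0.65,"dx":0,"dy":0,"dz":0,"ax":0,"ay":0,"az":0},
    {"hand":0.65,"dx":0,"dy":0,"dz":0,"ax":0,"ay":0,"az":0},
    {"hand":0.65,"dx":0,"dy":0,"dz":0,"ax":0,"ay":0,"az":0},
    {"hand":0.65,"dx":0,"dy":0,"dz":0,"ax":0,"ay":0,"az":0},
    {"hand":0.65,"dx":0,"dy":0,"dz":0,"ax":0,"ay":0,"az":0}
  ]
}}

```text
time_s: 3.17
position: [0.5488, 0.0338, 0.2464]
tool_rot: [[-0.746, 0.002, 0.666], [-0.666, -0.0, -0.746], [-0.001, -1.0, 0.002]]
ft_force: [0.2, 0.3, 0.6]
grip_width: 0.0558
```

```bash
python3 - <<'E'
from h import *
s,im=snap('wrist','w2.png');print(s['position'],s['ft_force'])
s,im=snap('scene','s2.png')
cv2.imwrite('pics/s2z.png',cv2.resize(cv2.cvtColor(im[120:300,240:440],cv2.COLOR_RGB2BGR),None,fx=3.3,fy=3.3,interpolation=2))
E
```

```text
[0.54877443 0.03376567 0.24641805] [0.19618921 0.2877745  0.5986012 ]
```

View pics/w2.png

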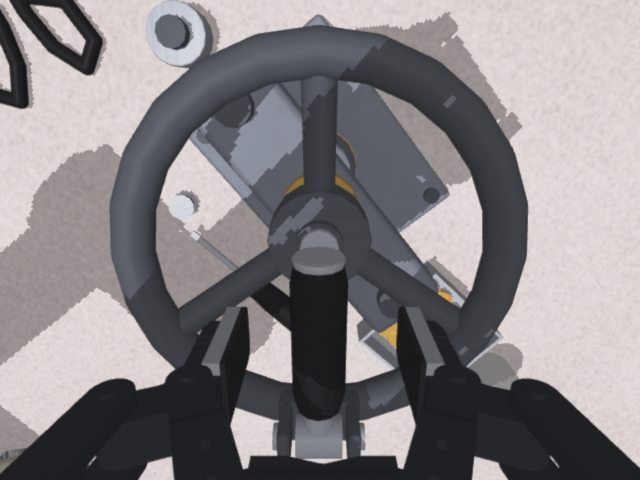

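View pics/s2z.png

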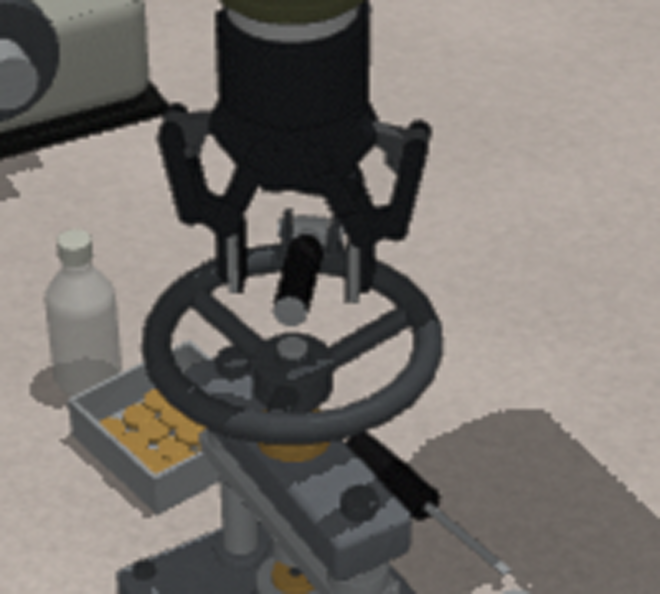

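Call:
{"fn": "jog_arm", "kwargs": {
  "rows": [
    {"hand":0,"dx":0,"dy":0,"dz":0,"ax":0,"ay":0,"az":0},
    {"hand":0,"dx":0,"dy":0,"dz":0,"ax":0,"ay":0,"az":0},
    {"hand":0,"dx":0,"dy":0,"dz":0,"ax":0,"ay":0,"az":0},
    {"hand":0,"dx":0,"dy":0,"dz":0,"ax":0,"ay":0,"az":0},
    {"hand":0,"dx":0,"dy":0,"dz":0,"ax":0,"ay":0,"az":0}
  ],
  "newtons": 25
}}

```text
time_s: 3.68
position: [0.5481, 0.0342, 0.2453]
tool_rot: [[-0.745, -0.001, 0.667], [-0.667, 0.001, -0.745], [0.0, -1.0, -0.001]]
ft_force: [-3.3, 4.4, 1.1]
grip_width: 0.0188
```

```bash
python3 - <<'E'
from h import *
s=status.observe();print(s['position'],s['ft_force'],s['grip_width'],s['tool_rot'])
# arc rows: radius 45, from th0 .06 ; +x tool is outward(-h). up = -dy
r=.045;th=np.linspace(.06,1.62,16)
x=-r*np.cos(th);z=r*np.sin(th)
print(np.c_[np.diff(x)*100,-np.diff(z)*100].round(2))
E
```

```text
[0.54807324 0.03422208 0.24531605] [-3.2709985   4.375411    1.12235033] 0.018831169253256518 [[-7.45328098e-01 -9.04009913e-04  6.66697239e-01]
 [-6.66697851e-01  9.60605436e-04 -7.45327480e-01]
 [ 3.33504380e-05 -9.99999130e-01 -1.31866769e-03]]
[[ 0.05 -0.46]
 [ 0.1  -0.46]
 [ 0.15 -0.44]
 [ 0.19 -0.43]
 [ 0.24 -0.4 ]
 [ 0.28 -0.38]
 [ 0.31 -0.35]
 [ 0.35 -0.31]
 [ 0.38 -0.27]
 [ 0.41 -0.23]
 [ 0.43 -0.19]
 [ 0.44 -0.14]
 [ 0.46 -0.1 ]
 [ 0.47 -0.05]
 [ 0.47 -0.  ]]
```

Call:
{"fn": "jog_arm", "kwargs": {
  "rows": [
    {"hand":0,"dx":0.05,"dy":-0.46,"dz":-0.05,"ax":0,"ay":0,"az":0},
    {"hand":0,"dx":0.1,"dy":-0.46,"dz":-0.05,"ax":0,"ay":0,"az":0},
    {"hand":0,"dx":0.15,"dy":-0.44,"dz":0,"ax":0,"ay":0,"az":0},
    {"hand":0,"dx":0.19,"dy":-0.43,"dz":0,"ax":0,"ay":0,"az":0},
    {"hand":0,"dx":0.24,"dy":-0.4,"dz":0,"ax":0,"ay":0,"az":0}
  ]
}}

```text
time_s: 4.1
position: [0.5421, 0.0294, 0.2673]
tool_rot: [[-0.746, -0.001, 0.666], [-0.666, 0.0, -0.746], [0.001, -1.0, -0.001]]
ft_force: [-0.9, 1.3, -8.3]
grip_width: 0.0187
```

Call:
{"fn": "jog_arm", "kwargs": {
  "rows": [
    {"hand":0,"dx":0.28,"dy":-0.38,"dz":0,"ax":0,"ay":0,"az":0},
    {"hand":0,"dx":0.31,"dy":-0.35,"dz":0,"ax":0,"ay":0,"az":0},
    {"hand":0,"dx":0.35,"dy":-0.31,"dz":0,"ax":0,"ay":0,"az":0},
    {"hand":0,"dx":0.38,"dy":-0.27,"dz":0,"ax":0,"ay":0,"az":0},
    {"hand":0,"dx":0.41,"dy":-0.23,"dz":0,"ax":0,"ay":0,"az":0}
  ]
}}

```text
time_s: 4.52
position: [0.5295, 0.018, 0.2834]
tool_rot: [[-0.746, 0.002, 0.666], [-0.666, 0.0, -0.746], [-0.002, -1.0, 0.001]]
ft_force: [1.5, 5.2, -3.4]
grip_width: 0.0185
```

```bash
python3 - <<'E'
from h import *
s,im=snap('scene','s3.png');print(s['position'],np.array(s['tool_rot']).T@s['ft_force'])
cv2.imwrite('pics/s3z.png',cv2.resize(cv2.cvtColor(im[120:300,240:440],cv2.COLOR_RGB2BGR),None,fx=3.3,fy=3.3,interpolation=2))
E
```

```text
[0.52953709 0.01803768 0.28338711] [-4.54528729  3.3991491  -2.86280072]
```

View pics/s3z.png

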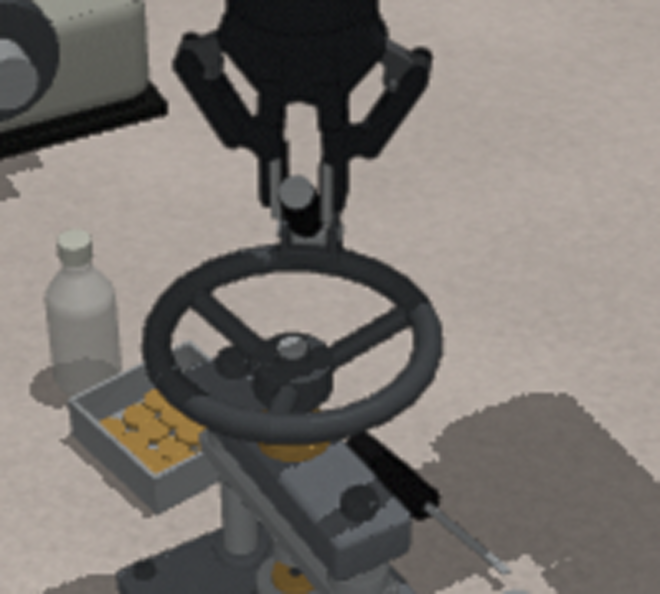

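Call:
{"fn": "jog_arm", "kwargs": {
  "rows": [
    {"hand":0,"dx":0.43,"dy":-0.19,"dz":0,"ax":0,"ay":0,"az":0},
    {"hand":0,"dx":0.44,"dy":-0.14,"dz":0,"ax":0,"ay":0,"az":0},
    {"hand":0,"dx":0.46,"dy":-0.1,"dz":0,"ax":0,"ay":0,"az":0},
    {"hand":0,"dx":0.47,"dy":-0.05,"dz":0,"ax":0,"ay":0,"az":0},
    {"hand":0,"dx":0.4,"dy":0,"dz":0,"ax":0,"ay":0,"az":0}
  ]
}}

```text
time_s: 4.98
position: [0.514, 0.0034, 0.289]
tool_rot: [[-0.745, 0.005, 0.667], [-0.667, 0.0, -0.745], [-0.004, -1.0, 0.003]]
ft_force: [4.2, 6.2, -0.3]
grip_width: 0.0176
```

```bash
python3 - <<'E'
from h import *
s,im=snap('scene','s4.png');print(s['position'],np.array(s['tool_rot']).T@s['ft_force'])
cv2.imwrite('pics/s4z.png',cv2.resize(cv2.cvtColor(im[120:300,240:440],cv2.COLOR_RGB2BGR),None,fx=3.3,fy=3.3,interpolation=2))
E
```

```text
[0.51400471 0.00342469 0.28895223] [-7.30440463  0.35240515 -1.80530196]
```

View pics/s4z.png

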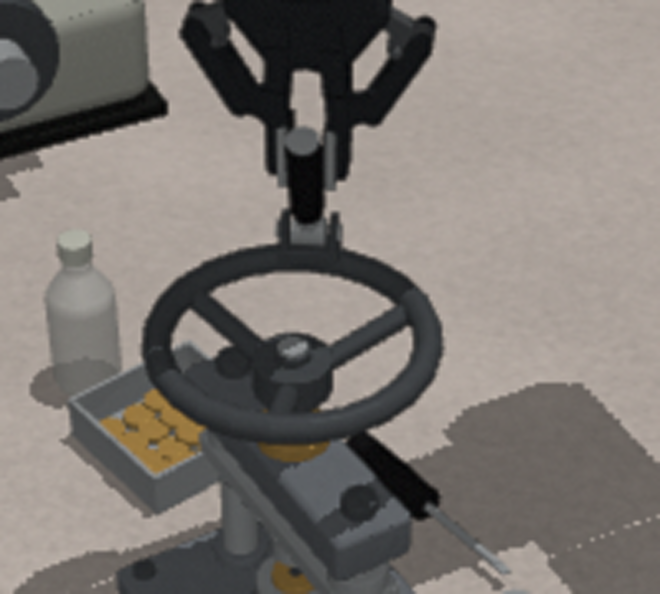

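Call:
{"fn": "jog_arm", "kwargs": {
  "rows": [
    {"hand":0,"dx":0.3,"dy":0,"dz":0,"ax":0,"ay":0,"az":0},
    {"hand":0,"dx":0.3,"dy":0,"dz":0,"ax":0,"ay":0,"az":0},
    {"hand":0,"dx":0,"dy":0,"dz":0,"ax":0,"ay":0,"az":0},
    {"hand":0,"dx":0,"dy":0,"dz":0,"ax":0,"ay":0,"az":0},
    {"hand":0,"dx":0,"dy":0,"dz":0,"ax":0,"ay":0,"az":0}
  ]
}}

```text
time_s: 5.45
position: [0.509, -0.0011, 0.2887]
tool_rot: [[-0.746, 0.003, 0.666], [-0.666, -0.002, -0.746], [-0.001, -1.0, 0.003]]
ft_force: [0.4, 0.4, 7.0]
grip_width: 0.0148
```

```bash
python3 - <<'E'
from h import *
s,im=snap('wrist','w5.png');print(s['position'],np.array(s['tool_rot']).T@s['ft_force'])
s,im=snap('scene','s5.png')
cv2.imwrite('pics/s5z.png',cv2.resize(cv2.cvtColor(im[120:220,280:380],cv2.COLOR_RGB2BGR),None,fx=5,fy=5,interpolation=2))
E
```

```text
[ 0.50899198 -0.00111851  0.28871684] [-0.58112885 -6.95759798 -0.01238964]
```

View pics/w5.png

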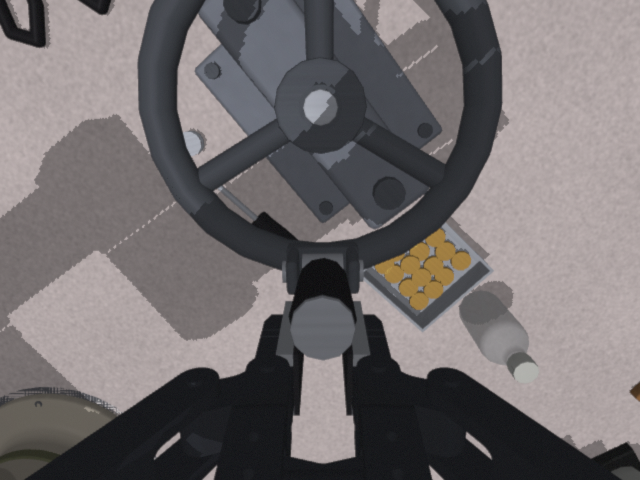

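View pics/s5z.png

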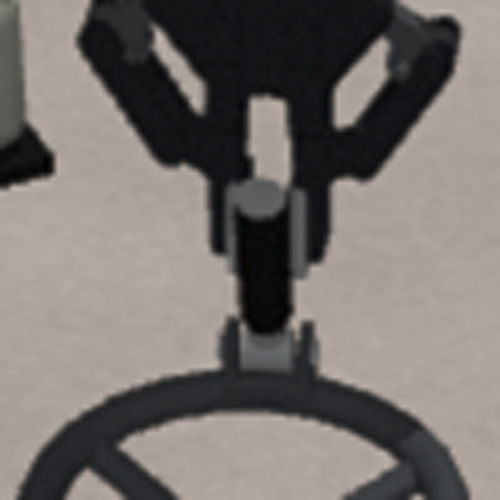

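```bash
python3 - <<'E'
from h import *
np.set_printoptions(precision=4,suppress=True)
s=status.observe();W=cam('wrist',s);S=cam('scene')
zs=lambda u,v:((u+.5)/5-.5+280,(v+.5)/5-.5+120)
R=np.array(s['tool_rot'])
for n,b,w in (('end',(262,198),(323.5,328)),('pin',(267,345),(324,268)),('hub',(0,0),(320,106))):
    x=tri(ray(S,*zs(*b)),ray(W,*w));print(n,x,R.T@(x[0]-s['position']))
print(onz(W,320,106,.226), 'pin',onz(W,324,268,.256))
h=np.array([.743,.669,0])
P=np.array([.5145,.0052,.256])
for t in (1.3,1.4,1.5,1.571): X=P+.0785*(h*np.cos(t)+np.array([0,0,np.sin(t)])); print(t,X,proj(W,X),proj(S,X)-[280,120])
E
```

```text
end (array([0.5254, 0.0146, 0.3317]), [np.float64(0.0014880244948954778), np.float64(0.001488024494895603)]) [-0.0227 -0.043  -0.0007]
pin (array([0.5168, 0.0062, 0.2615]), [np.float64(0.0015595169348647877), np.float64(0.0015595169348648784)]) [-0.0107  0.0273 -0.0004]
hub (array([0.5991, 0.0354, 0.4476]), [np.float64(0.033707236291371415), np.float64(0.03370723629137133)]) [-0.0916 -0.1587  0.0332]
[0.5669 0.0512 0.226 ] pin [0.5164 0.0038 0.256 ]
1.3 [0.5301 0.0192 0.3316] [316.8869 307.4662] [50.7668 41.5558]
1.4 [0.5244 0.0141 0.3334] [317.0695 336.0567] [51.3929 38.2288]
1.5 [0.5186 0.0089 0.3343] [317.2778 362.9243] [52.0278 35.2702]
1.571 [0.5145 0.0052 0.3345] [317.4374 380.5529] [52.4799 33.4093]
```

Call:
{"fn": "jog_arm", "kwargs": {
  "rows": [
    {"hand":0.5,"dx":0,"dy":0,"dz":0,"ax":0,"ay":0,"az":0},
    {"hand":0.5,"dx":0,"dy":0,"dz":0,"ax":0,"ay":0,"az":0},
    {"hand":0.5,"dx":0,"dy":0,"dz":0,"ax":0,"ay":0,"az":0},
    {"hand":0.5,"dx":-0.9,"dy":0,"dz":0,"ax":0,"ay":0,"az":0},
    {"hand":0.5,"dx":-0.9,"dy":0,"dz":0,"ax":0,"ay":0,"az":0}
  ]
}}

```text
time_s: 5.97
position: [0.5224, 0.0116, 0.2874]
tool_rot: [[-0.746, -0.0, 0.666], [-0.666, -0.0, -0.746], [0.0, -1.0, -0.0]]
ft_force: [0.3, 0.2, 0.4]
grip_width: 0.0426
```

Call:
{"fn": "jog_arm", "kwargs": {
  "rows": [
    {"hand":0,"dx":0,"dy":0,"dz":0,"ax":0,"ay":0,"az":0},
    {"hand":0,"dx":0,"dy":0,"dz":0,"ax":0,"ay":0,"az":0},
    {"hand":0,"dx":0,"dy":0,"dz":0,"ax":0,"ay":0,"az":0},
    {"hand":0,"dx":0,"dy":0,"dz":0,"ax":0,"ay":0,"az":0},
    {"hand":0,"dx":0,"dy":0,"dz":0,"ax":0,"ay":0,"az":0}
  ],
  "newtons": 40
}}

```text
time_s: 6.38
position: [0.5222, 0.0116, 0.2873]
tool_rot: [[-0.746, 0.001, 0.666], [-0.666, 0.001, -0.746], [-0.001, -1.0, -0.0]]
ft_force: [3.2, 3.0, -2.2]
grip_width: 0.019
```

Call:
{"fn": "jog_arm", "kwargs": {
  "rows": [
    {"hand":0,"dx":0.3,"dy":0,"dz":0,"ax":0,"ay":0,"az":0},
    {"hand":0,"dx":0.3,"dy":0,"dz":0,"ax":0,"ay":0,"az":0},
    {"hand":0,"dx":0.3,"dy":0,"dz":0,"ax":0,"ay":0,"az":0},
    {"hand":0,"dx":0,"dy":0,"dz":0,"ax":0,"ay":0,"az":0},
    {"hand":0,"dx":0,"dy":0,"dz":0,"ax":0,"ay":0,"az":0}
  ]
}}

```text
time_s: 6.8
position: [0.5158, 0.0058, 0.2881]
tool_rot: [[-0.746, 0.003, 0.666], [-0.666, 0.001, -0.746], [-0.003, -1.0, 0.001]]
ft_force: [3.2, 4.1, 1.9]
grip_width: 0.0185
```

Call:
{"fn": "jog_arm", "kwargs": {
  "rows": [
    {"hand":0,"dx":0.2,"dy":0,"dz":0,"ax":0,"ay":0,"az":0},
    {"hand":0,"dx":0.2,"dy":0,"dz":0,"ax":0,"ay":0,"az":0},
    {"hand":0,"dx":0,"dy":0,"dz":0,"ax":0,"ay":0,"az":0},
    {"hand":0,"dx":0,"dy":0,"dz":0,"ax":0,"ay":0,"az":0},
    {"hand":0,"dx":0,"dy":0,"dz":0,"ax":0,"ay":0,"az":0}
  ]
}}

```text
time_s: 7.22
position: [0.5129, 0.0032, 0.2881]
tool_rot: [[-0.746, 0.003, 0.666], [-0.666, 0.001, -0.746], [-0.003, -1.0, 0.001]]
ft_force: [3.7, 3.7, 1.4]
grip_width: 0.0194
```

```bash
python3 - <<'E'
from h import *
s,im=snap('wrist','w6.png');print(s['position'],np.array(s['tool_rot']).T@s['ft_force'])
s,im=snap('scene','s6.png')
cv2.imwrite('pics/s6z.png',cv2.resize(cv2.cvtColor(im[120:220,280:380],cv2.COLOR_RGB2BGR),None,fx=5,fy=5,interpolation=2))
E
```

```text
[0.51286625 0.0031634  0.28807365] [-5.2092255  -1.35022658 -0.30759659]
```

View pics/w6.png

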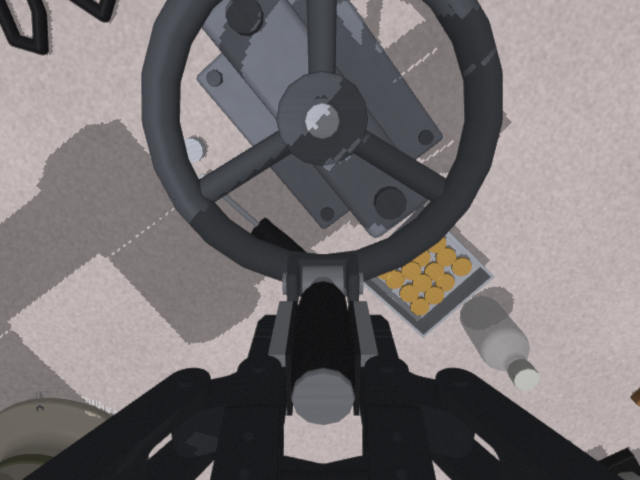

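View pics/s6z.png

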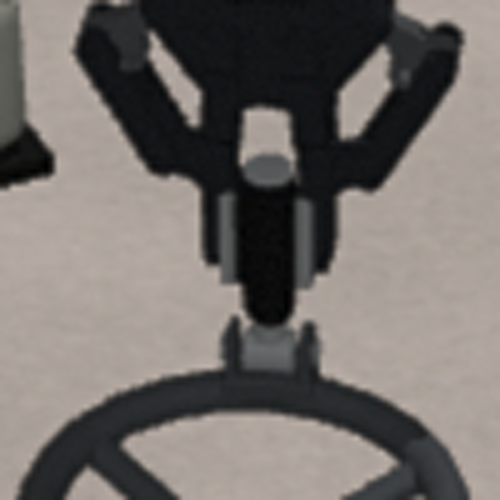

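```bash
cat > meas.py <<'E'
from h import *
np.set_printoptions(precision=4,suppress=True)
def run(endS,pinS,endW,pinW,P=np.array([.5145,.0052,.256]),h=np.array([.743,.669,0])):
    s=status.observe();W=cam('wrist',s);S=cam('scene');R=np.array(s['tool_rot'])
    zs=lambda u,v:((u+.5)/5-.5+280,(v+.5)/5-.5+120)
    for n,b,w in (('end',endS,endW),('pin',pinS,pinW)):
        x=tri(ray(S,*zs(*b)),ray(W,*w));print(n,x,R.T@(x[0]-s['position']))
    for t in (1.3,1.4,1.5,1.571,1.65): X=P+.0785*(h*np.cos(t)+np.array([0,0,np.sin(t)])); print(t,X,proj(W,X),(proj(S,X)-[280,120])*5)
E
python3 - <<'E'
from meas import *
run((269,170),(268,345),(323.5,397),(324,280))
E
```

```text
end (array([0.5134, 0.0044, 0.3328]), [np.float64(0.0013566156273972503), np.float64(0.0013566156273971837)]) [-0.0013 -0.0447 -0.0005]
pin (array([0.5169, 0.007 , 0.2619]), [np.float64(0.0014597822609019552), np.float64(0.0014597822609021414)]) [-0.0055  0.0262 -0.0002]
1.3 [0.5301 0.0192 0.3316] [318.9013 327.3778] [253.834  207.7792]
1.4 [0.5244 0.0141 0.3334] [319.036  355.5365] [256.9645 191.1439]
1.5 [0.5186 0.0089 0.3343] [319.1891 381.8824] [260.1391 176.3508]
1.571 [0.5145 0.0052 0.3345] [319.3063 399.0983] [262.3994 167.0463]
1.65 [0.5099 0.001  0.3343] [319.4421 416.5219] [264.9024 157.9226]
```

Call:
{"fn": "jog_arm", "kwargs": {
  "rows": [
    {"hand":0,"dx":0.2,"dy":0,"dz":0,"ax":0,"ay":0,"az":0},
    {"hand":0,"dx":0,"dy":0,"dz":0,"ax":0,"ay":0,"az":0},
    {"hand":0,"dx":0,"dy":0,"dz":0,"ax":0,"ay":0,"az":0},
    {"hand":0,"dx":0,"dy":0,"dz":0,"ax":0,"ay":0,"az":0},
    {"hand":0,"dx":0,"dy":0,"dz":0,"ax":0,"ay":0,"az":0}
  ]
}}

```text
time_s: 7.73
position: [0.5121, 0.0025, 0.288]
tool_rot: [[-0.745, 0.005, 0.667], [-0.667, 0.003, -0.745], [-0.005, -1.0, 0.001]]
ft_force: [9.1, 8.0, 0.3]
grip_width: 0.0187
```

```bash
python3 - <<'E'
from h import *
s,im=snap('wrist','w7.png');print(s['position'],np.array(s['tool_rot']).T@s['ft_force'])
s,im=snap('scene','s7.png')
cv2.imwrite('pics/s7z.png',cv2.resize(cv2.cvtColor(im[120:220,280:380],cv2.COLOR_RGB2BGR),None,fx=5,fy=5,interpolation=2))
E
```

```text
[0.51210325 0.00249182 0.28801865] [-12.07535342  -0.22699837   0.1285929 ]
```

View pics/w7.png

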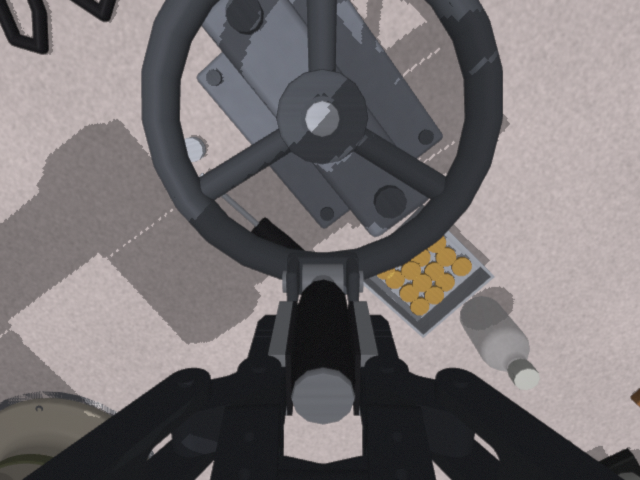

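View pics/s7z.png

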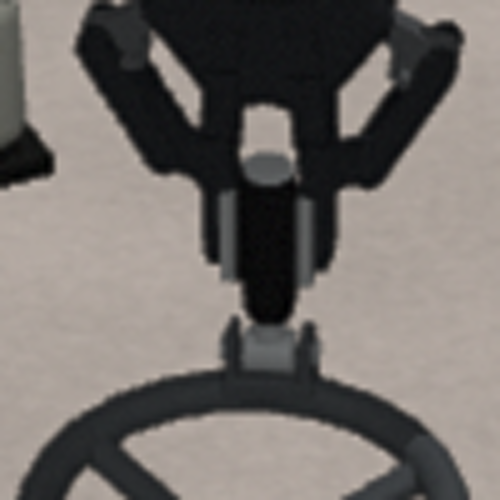

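```bash
cat > crank.py <<'E'
import numpy as np,sys
def tab(a0,st,n,r=7.0,dr=0.):
    a=np.radians(a0+st*np.arange(n+1)); rr=r+dr*np.arange(n+1)/n
    x=rr*np.cos(a);z=-rr*np.sin(a)
    for i in range(n): print(round(a0+st*(i+1),1),'dx %.2f dy %.2f dz %.2f'%(x[i+1]-x[i],st/360*1.2,z[i+1]-z[i]))
if __name__=='__main__': tab(*map(float,sys.argv[1:3]),int(sys.argv[3]),*map(float,sys.argv[4:]))
E
python3 crank.py 0 10 5; python3 crank.py 50 15 26
```

```text
10.0 dx -0.11 dy 0.03 dz -1.22
20.0 dx -0.32 dy 0.03 dz -1.18
30.0 dx -0.52 dy 0.03 dz -1.11
40.0 dx -0.70 dy 0.03 dz -1.00
50.0 dx -0.86 dy 0.03 dz -0.86
65.0 dx -1.54 dy 0.05 dz -0.98
80.0 dx -1.74 dy 0.05 dz -0.55
95.0 dx -1.83 dy 0.05 dz -0.08
110.0 dx -1.78 dy 0.05 dz 0.40
125.0 dx -1.62 dy 0.05 dz 0.84
140.0 dx -1.35 dy 0.05 dz 1.23
155.0 dx -0.98 dy 0.05 dz 1.54
170.0 dx -0.55 dy 0.05 dz 1.74
185.0 dx -0.08 dy 0.05 dz 1.83
200.0 dx 0.40 dy 0.05 dz 1.78
215.0 dx 0.84 dy 0.05 dz 1.62
230.0 dx 1.23 dy 0.05 dz 1.35
245.0 dx 1.54 dy 0.05 dz 0.98
260.0 dx 1.74 dy 0.05 dz 0.55
275.0 dx 1.83 dy 0.05 dz 0.08
290.0 dx 1.78 dy 0.05 dz -0.40
305.0 dx 1.62 dy 0.05 dz -0.84
320.0 dx 1.35 dy 0.05 dz -1.23
335.0 dx 0.98 dy 0.05 dz -1.54
350.0 dx 0.55 dy 0.05 dz -1.74
365.0 dx 0.08 dy 0.05 dz -1.83
380.0 dx -0.40 dy 0.05 dz -1.78
395.0 dx -0.84 dy 0.05 dz -1.62
410.0 dx -1.23 dy 0.05 dz -1.35
425.0 dx -1.54 dy 0.05 dz -0.98
440.0 dx -1.74 dy 0.05 dz -0.55
```

Call:
{"fn": "jog_arm", "kwargs": {
  "rows": [
    {"hand":0,"dx":-0.21,"dy":0.03,"dz":-1.22,"ax":0,"ay":0,"az":0},
    {"hand":0,"dx":-0.32,"dy":0.03,"dz":-1.18,"ax":0,"ay":0,"az":0},
    {"hand":0,"dx":-0.52,"dy":0.03,"dz":-1.11,"ax":0,"ay":0,"az":0},
    {"hand":0,"dx":-0.7,"dy":0.03,"dz":-1.0,"ax":0,"ay":0,"az":0},
    {"hand":0,"dx":-0.86,"dy":0.03,"dz":-0.86,"ax":0,"ay":0,"az":0}
  ]
}}

```text
time_s: 8.25
position: [0.4949, 0.0588, 0.2864]
tool_rot: [[-0.746, 0.003, 0.666], [-0.666, -0.001, -0.746], [-0.001, -1.0, 0.003]]
ft_force: [6.5, -1.0, 0.1]
grip_width: 0.0192
```

```bash
cat > st.py <<'E'
from h import *
np.set_printoptions(precision=4,suppress=True)
s=status.observe();R=RT(42.1-180)
C=np.array([.512,.0025,0])-R[:,0]*.070
q=R.T@(s['position']-C); a=np.degrees(np.arctan2(-q[2],q[0])); f=R.T@s['ft_force']
e=np.array([np.cos(np.radians(a)),-np.sin(np.radians(a))]);t=np.array([-e[1]*-1,0]);t=np.array([-np.sin(np.radians(a)),-np.cos(np.radians(a))])
print('t',s['time_s'],'pos',s['position'],'a %.1f r %.1f mm'%(a%360,np.hypot(q[0],q[2])*1e3),'F rad(out+) %.1f tang(along cw) %.1f vert %.1f'%(e@f[[0,2]],t@f[[0,2]],-f[1]),'w',round(s['grip_width'],4), 'tilt',(np.array(s['tool_rot'])[2]).round(3))
E
python3 st.py
```

```text
t 8.25 pos [0.4949 0.0588 0.2864] a 49.8 r 69.7 mm F rad(out+) -6.5 tang(along cw) -0.1 vert 0.1 w 0.0192 tilt [-0.001 -1.     0.003]
```

Call:
{"fn": "jog_arm", "kwargs": {
  "rows": [
    {"hand":0,"dx":-1.54,"dy":0.05,"dz":-0.96,"ax":0,"ay":0,"az":0},
    {"hand":0,"dx":-1.74,"dy":0.05,"dz":-0.53,"ax":0,"ay":0,"az":0},
    {"hand":0,"dx":-1.83,"dy":0.05,"dz":-0.08,"ax":0,"ay":0,"az":0},
    {"hand":0,"dx":-1.78,"dy":0.05,"dz":0.4,"ax":0,"ay":0,"az":0},
    {"hand":0,"dx":-1.62,"dy":0.05,"dz":0.84,"ax":0,"ay":0,"az":0}
  ]
}}

```text
time_s: 8.67
position: [0.5556, 0.1193, 0.2839]
tool_rot: [[-0.745, -0.0, 0.667], [-0.667, 0.001, -0.745], [-0.0, -1.0, -0.001]]
ft_force: [0.1, -0.5, 1.9]
grip_width: 0.0193
```

```bash
python3 st.py
```

```text
t 8.6667 pos [0.5556 0.1193 0.2839] a 125.3 r 70.4 mm F rad(out+) -0.5 tang(along cw) 0.1 vert 1.9 w 0.0193 tilt [-0.    -1.    -0.001]
```

Call:
{"fn": "jog_arm", "kwargs": {
  "rows": [
    {"hand":0,"dx":-1.37,"dy":0.05,"dz":1.21,"ax":0,"ay":0,"az":0},
    {"hand":0,"dx":-1.01,"dy":0.05,"dz":1.53,"ax":0,"ay":0,"az":0},
    {"hand":0,"dx":-0.58,"dy":0.05,"dz":1.74,"ax":0,"ay":0,"az":0},
    {"hand":0,"dx":-0.09,"dy":0.05,"dz":1.83,"ax":0,"ay":0,"az":0},
    {"hand":0,"dx":0.4,"dy":0.05,"dz":1.78,"ax":0,"ay":0,"az":0}
  ]
}}

```text
time_s: 9.08
position: [0.6303, 0.0748, 0.2814]
tool_rot: [[-0.745, 0.001, 0.667], [-0.667, -0.0, -0.745], [-0.001, -1.0, 0.001]]
ft_force: [-2.4, -0.6, 3.1]
grip_width: 0.0189
```

```bash
python3 st.py
```

```text
t 9.0833 pos [0.6303 0.0748 0.2814] a 201.2 r 71.1 mm F rad(out+) -2.4 tang(along cw) -0.3 vert 3.1 w 0.0189 tilt [-0.001 -1.     0.001]
```

Call:
{"fn": "jog_arm", "kwargs": {
  "rows": [
    {"hand":0,"dx":0.84,"dy":0.04,"dz":1.62,"ax":0,"ay":0,"az":0},
    {"hand":0,"dx":1.23,"dy":0.04,"dz":1.35,"ax":0,"ay":0,"az":0},
    {"hand":0,"dx":1.54,"dy":0.04,"dz":0.98,"ax":0,"ay":0,"az":0},
    {"hand":0,"dx":1.74,"dy":0.04,"dz":0.55,"ax":0,"ay":0,"az":0},
    {"hand":0,"dx":1.83,"dy":0.04,"dz":0.08,"ax":0,"ay":0,"az":0}
  ]
}}

```text
time_s: 9.5
position: [0.6053, -0.0077, 0.2788]
tool_rot: [[-0.746, -0.002, 0.666], [-0.666, 0.001, -0.746], [0.001, -1.0, -0.002]]
ft_force: [-4.7, 6.8, 2.7]
grip_width: 0.0192
```

```bash
python3 st.py
```

```text
t 9.5 pos [ 0.6053 -0.0077  0.2788] a 276.2 r 70.6 mm F rad(out+) -8.2 tang(along cw) -0.2 vert 2.7 w 0.0192 tilt [ 0.001 -1.    -0.002]
```

```bash
python3 crank.py 275 12 20 7.0
```

```text
287.0 dx 1.44 dy 0.04 dz -0.28
299.0 dx 1.35 dy 0.04 dz -0.57
311.0 dx 1.20 dy 0.04 dz -0.84
323.0 dx 1.00 dy 0.04 dz -1.07
335.0 dx 0.75 dy 0.04 dz -1.25
347.0 dx 0.48 dy 0.04 dz -1.38
359.0 dx 0.18 dy 0.04 dz -1.45
371.0 dx -0.13 dy 0.04 dz -1.46
383.0 dx -0.43 dy 0.04 dz -1.40
395.0 dx -0.71 dy 0.04 dz -1.28
407.0 dx -0.96 dy 0.04 dz -1.10
419.0 dx -1.17 dy 0.04 dz -0.88
431.0 dx -1.33 dy 0.04 dz -0.62
443.0 dx -1.43 dy 0.04 dz -0.33
455.0 dx -1.46 dy 0.04 dz -0.03
467.0 dx -1.44 dy 0.04 dz 0.28
479.0 dx -1.35 dy 0.04 dz 0.57
491.0 dx -1.20 dy 0.04 dz 0.84
503.0 dx -1.00 dy 0.04 dz 1.07
515.0 dx -0.75 dy 0.04 dz 1.25
```

Call:
{"fn": "jog_arm", "kwargs": {
  "rows": [
    {"hand":0,"dx":1.43,"dy":0.04,"dz":-0.33,"ax":0,"ay":0,"az":0},
    {"hand":0,"dx":1.34,"dy":0.04,"dz":-0.59,"ax":0,"ay":0,"az":0},
    {"hand":0,"dx":1.2,"dy":0.04,"dz":-0.84,"ax":0,"ay":0,"az":0},
    {"hand":0,"dx":1.0,"dy":0.04,"dz":-1.07,"ax":0,"ay":0,"az":0},
    {"hand":0,"dx":0.75,"dy":0.04,"dz":-1.25,"ax":0,"ay":0,"az":0}
  ]
}}

```text
time_s: 9.92
position: [0.5356, -0.0143, 0.2769]
tool_rot: [[-0.746, 0.0, 0.666], [-0.666, 0.002, -0.746], [-0.001, -1.0, -0.001]]
ft_force: [4.3, 9.0, -1.0]
grip_width: 0.0187
```

```bash
python3 st.py
```

```text
t 9.9167 pos [ 0.5356 -0.0143  0.2769] a 336.0 r 69.8 mm F rad(out+) -10.0 tang(along cw) -0.3 vert -1.0 w 0.0187 tilt [-0.001 -1.    -0.001]
```

Call:
{"fn": "jog_arm", "kwargs": {
  "rows": [
    {"hand":0,"dx":0.42,"dy":0.04,"dz":-1.41,"ax":0,"ay":0,"az":0},
    {"hand":0,"dx":0.14,"dy":0.04,"dz":-1.45,"ax":0,"ay":0,"az":0},
    {"hand":0,"dx":-0.13,"dy":0.04,"dz":-1.46,"ax":0,"ay":0,"az":0},
    {"hand":0,"dx":-0.43,"dy":0.04,"dz":-1.4,"ax":0,"ay":0,"az":0},
    {"hand":0,"dx":-0.71,"dy":0.04,"dz":-1.28,"ax":0,"ay":0,"az":0}
  ]
}}

```text
time_s: 10.33
position: [0.4947, 0.0431, 0.2749]
tool_rot: [[-0.746, 0.0, 0.666], [-0.666, -0.001, -0.746], [-0.0, -1.0, 0.001]]
ft_force: [6.4, -0.2, -3.6]
grip_width: 0.0191
```

```bash
python3 st.py
```

```text
t 10.3333 pos [0.4947 0.0431 0.2749] a 36.8 r 69.5 mm F rad(out+) -6.3 tang(along cw) -0.7 vert -3.6 w 0.0191 tilt [-0.    -1.     0.001]
```

Call:
{"fn": "jog_arm", "kwargs": {
  "rows": [
    {"hand":0,"dx":-0.99,"dy":0.06,"dz":-1.08,"ax":0,"ay":0,"az":0},
    {"hand":0,"dx":-1.18,"dy":0.05,"dz":-0.87,"ax":0,"ay":0,"az":0},
    {"hand":0,"dx":-1.33,"dy":0.05,"dz":-0.61,"ax":0,"ay":0,"az":0},
    {"hand":0,"dx":-1.43,"dy":0.05,"dz":-0.33,"ax":0,"ay":0,"az":0},
    {"hand":0,"dx":-1.46,"dy":0.05,"dz":-0.03,"ax":0,"ay":0,"az":0}
  ]
}}

```text
time_s: 10.75
position: [0.5238, 0.1073, 0.2728]
tool_rot: [[-0.746, 0.002, 0.666], [-0.666, -0.002, -0.746], [0.0, -1.0, 0.003]]
ft_force: [4.7, -7.0, 3.3]
grip_width: 0.0189
```

```bash
python3 st.py
```

```text
t 10.75 pos [0.5238 0.1073 0.2728] a 97.4 r 70.5 mm F rad(out+) -8.4 tang(along cw) -0.1 vert 3.3 w 0.0189 tilt [ 0.    -1.     0.003]
```

Call:
{"fn": "jog_arm", "kwargs": {
  "rows": [
    {"hand":0,"dx":-1.44,"dy":0.04,"dz":0.32,"ax":0,"ay":0,"az":0},
    {"hand":0,"dx":-1.34,"dy":0.04,"dz":0.6,"ax":0,"ay":0,"az":0},
    {"hand":0,"dx":-1.19,"dy":0.04,"dz":0.84,"ax":0,"ay":0,"az":0},
    {"hand":0,"dx":-1.0,"dy":0.04,"dz":1.07,"ax":0,"ay":0,"az":0},
    {"hand":0,"dx":-0.75,"dy":0.04,"dz":1.25,"ax":0,"ay":0,"az":0}
  ]
}}

```text
time_s: 11.17
position: [0.5934, 0.1144, 0.2709]
tool_rot: [[-0.746, -0.001, 0.666], [-0.666, -0.003, -0.746], [0.002, -1.0, 0.001]]
ft_force: [-5.7, -6.3, 6.6]
grip_width: 0.0188
```

```bash
python3 st.py;  python3 crank.py 155 12 30 7.0
```

```text
t 11.1667 pos [0.5934 0.1144 0.2709] a 156.5 r 71.3 mm F rad(out+) -8.1 tang(along cw) -2.6 vert 6.6 w 0.0188 tilt [ 0.002 -1.     0.001]
167.0 dx -0.48 dy 0.04 dz 1.38
179.0 dx -0.18 dy 0.04 dz 1.45
191.0 dx 0.13 dy 0.04 dz 1.46
203.0 dx 0.43 dy 0.04 dz 1.40
215.0 dx 0.71 dy 0.04 dz 1.28
227.0 dx 0.96 dy 0.04 dz 1.10
239.0 dx 1.17 dy 0.04 dz 0.88
251.0 dx 1.33 dy 0.04 dz 0.62
263.0 dx 1.43 dy 0.04 dz 0.33
275.0 dx 1.46 dy 0.04 dz 0.03
287.0 dx 1.44 dy 0.04 dz -0.28
299.0 dx 1.35 dy 0.04 dz -0.57
311.0 dx 1.20 dy 0.04 dz -0.84
323.0 dx 1.00 dy 0.04 dz -1.07
335.0 dx 0.75 dy 0.04 dz -1.25
347.0 dx 0.48 dy 0.04 dz -1.38
359.0 dx 0.18 dy 0.04 dz -1.45
371.0 dx -0.13 dy 0.04 dz -1.46
383.0 dx -0.43 dy 0.04 dz -1.40
395.0 dx -0.71 dy 0.04 dz -1.28
407.0 dx -0.96 dy 0.04 dz -1.10
419.0 dx -1.17 dy 0.04 dz -0.88
431.0 dx -1.33 dy 0.04 dz -0.62
443.0 dx -1.43 dy 0.04 dz -0.33
455.0 dx -1.46 dy 0.04 dz -0.03
467.0 dx -1.44 dy 0.04 dz 0.28
479.0 dx -1.35 dy 0.04 dz 0.57
491.0 dx -1.20 dy 0.04 dz 0.84
503.0 dx -1.00 dy 0.04 dz 1.07
515.0 dx -0.75 dy 0.04 dz 1.25
```

```bash
cat > nx.py <<'E'
# python3 nx.py target_angle nrows rcmd(mm) dy
import sys
exec(open('st.py').read().replace("-R[:,0]*.070","-R[:,0]*.0709"))
cmd=q-f/7000.; ta,n,r,dyt=float(sys.argv[1]),int(sys.argv[2]),float(sys.argv[3])/1000,float(sys.argv[4])
if len(sys.argv)>5: cmd=q
x0,z0=cmd[0],cmd[2];a0=np.degrees(np.arctan2(-z0,x0)); r0=np.hypot(x0,z0)
d=(ta-a0+180)%360-180
if len(sys.argv)>6: d=float(sys.argv[6])
print('cmd a %.1f r %.2f  step %.1f'%(a0%360,r0*1e3,d/n))
px,pz=x0,z0
for i in range(n):
    w=(i+1)/n; a=np.radians(a0+d*w); rr=r0+(r-r0)*min(1,w*2)
    x,z=rr*np.cos(a),-rr*np.sin(a); print('"dx": %.2f, "dy": %.2f, "dz": %.2f'%((x-px)*100,dyt/n/10,(z-pz)*100)); px,pz=x,z
E
python3 nx.py 190 4 70.8 0.3
```

```text
t 11.1667 pos [0.5934 0.1144 0.2709] a 156.2 r 70.5 mm F rad(out+) -8.1 tang(along cw) -2.6 vert 6.6 w 0.0188 tilt [ 0.002 -1.     0.001]
cmd a 156.5 r 71.66  step 8.4
"dx": -0.31, "dy": 0.01, "dz": 1.00
"dx": -0.16, "dy": 0.01, "dz": 1.03
"dx": -0.05, "dy": 0.01, "dz": 1.03
"dx": 0.10, "dy": 0.01, "dz": 1.03
```

Call:
{"fn": "jog_arm", "kwargs": {
  "rows": [
    {"hand":0,"dx":-0.31,"dy":0,"dz":1.0,"ax":0,"ay":0,"az":0},
    {"hand":0,"dx":-0.16,"dy":0,"dz":1.03,"ax":0,"ay":0,"az":0},
    {"hand":0,"dx":-0.05,"dy":0,"dz":1.03,"ax":0,"ay":0,"az":0},
    {"hand":0,"dx":0.1,"dy":0,"dz":1.03,"ax":0,"ay":0,"az":0},
    {"hand":0,"dx":0,"dy":0,"dz":0,"ax":0,"ay":0,"az":0}
  ]
}}

```text
time_s: 11.58
position: [0.624, 0.0869, 0.27]
tool_rot: [[-0.746, -0.001, 0.666], [-0.666, 0.001, -0.746], [0.0, -1.0, -0.001]]
ft_force: [0.9, 4.9, -0.1]
grip_width: 0.0192
```

```bash
python3 nx.py 215 4 70.8 0.8
```

```text
t 11.5833 pos [0.624  0.0869 0.27  ] a 190.3 r 69.9 mm F rad(out+) 3.3 tang(along cw) -3.7 vert -0.1 w 0.0192 tilt [ 0.    -1.    -0.001]
cmd a 190.7 r 69.46  step 6.1
"dx": 0.11, "dy": 0.02, "dz": 0.73
"dx": 0.19, "dy": 0.02, "dz": 0.73
"dx": 0.33, "dy": 0.02, "dz": 0.68
"dx": 0.40, "dy": 0.02, "dz": 0.64
```

Call:
{"fn": "jog_arm", "kwargs": {
  "rows": [
    {"hand":0,"dx":0.11,"dy":0.02,"dz":0.73,"ax":0,"ay":0,"az":0},
    {"hand":0,"dx":0.19,"dy":0.02,"dz":0.73,"ax":0,"ay":0,"az":0},
    {"hand":0,"dx":0.33,"dy":0.02,"dz":0.68,"ax":0,"ay":0,"az":0},
    {"hand":0,"dx":0.4,"dy":0.02,"dz":0.64,"ax":0,"ay":0,"az":0},
    {"hand":0,"dx":0,"dy":0,"dz":0,"ax":0,"ay":0,"az":0}
  ]
}}

```text
time_s: 12.0
position: [0.6341, 0.0595, 0.2692]
tool_rot: [[-0.746, -0.001, 0.666], [-0.666, 0.0, -0.746], [0.001, -1.0, -0.001]]
ft_force: [-0.7, 3.6, -0.7]
grip_width: 0.0191
```

```bash
python3 nx.py 235 4 70.9 0.7
```

```text
t 12.0 pos [0.6341 0.0595 0.2692] a 214.3 r 70.1 mm F rad(out+) -0.2 tang(along cw) -3.7 vert -0.7 w 0.0191 tilt [ 0.001 -1.    -0.001]
cmd a 214.8 r 70.14  step 5.1
"dx": 0.35, "dy": 0.02, "dz": 0.52
"dx": 0.39, "dy": 0.02, "dz": 0.49
"dx": 0.46, "dy": 0.02, "dz": 0.42
"dx": 0.50, "dy": 0.02, "dz": 0.38
```

Call:
{"fn": "jog_arm", "kwargs": {
  "rows": [
    {"hand":0,"dx":0.35,"dy":0.02,"dz":0.52,"ax":0,"ay":0,"az":0},
    {"hand":0,"dx":0.39,"dy":0.02,"dz":0.49,"ax":0,"ay":0,"az":0},
    {"hand":0,"dx":0.46,"dy":0.02,"dz":0.42,"ax":0,"ay":0,"az":0},
    {"hand":0,"dx":0.5,"dy":0.02,"dz":0.38,"ax":0,"ay":0,"az":0},
    {"hand":0,"dx":0,"dy":0,"dz":0,"ax":0,"ay":0,"az":0}
  ]
}}

```text
time_s: 12.42
position: [0.6332, 0.0349, 0.2686]
tool_rot: [[-0.746, -0.001, 0.666], [-0.666, 0.0, -0.746], [0.001, -1.0, -0.001]]
ft_force: [-1.5, 3.9, -1.1]
grip_width: 0.019
```

```bash
python3 nx.py 250 4 71 0.5
```

```text
t 12.4167 pos [0.6332 0.0349 0.2686] a 234.5 r 70.2 mm F rad(out+) -2.3 tang(along cw) -3.5 vert -1.1 w 0.019 tilt [ 0.001 -1.    -0.001]
cmd a 234.9 r 70.54  step 3.8
"dx": 0.38, "dy": 0.01, "dz": 0.27
"dx": 0.39, "dy": 0.01, "dz": 0.25
"dx": 0.42, "dy": 0.01, "dz": 0.20
"dx": 0.43, "dy": 0.01, "dz": 0.17
```

Call:
{"fn": "jog_arm", "kwargs": {
  "rows": [
    {"hand":0,"dx":0.38,"dy":0.01,"dz":0.27,"ax":0,"ay":0,"az":0},
    {"hand":0,"dx":0.39,"dy":0.01,"dz":0.25,"ax":0,"ay":0,"az":0},
    {"hand":0,"dx":0.42,"dy":0.01,"dz":0.2,"ax":0,"ay":0,"az":0},
    {"hand":0,"dx":0.43,"dy":0.01,"dz":0.17,"ax":0,"ay":0,"az":0},
    {"hand":0,"dx":0,"dy":0,"dz":0,"ax":0,"ay":0,"az":0}
  ]
}}

```text
time_s: 12.83
position: [0.6271, 0.0178, 0.2681]
tool_rot: [[-0.745, -0.001, 0.667], [-0.667, 0.001, -0.745], [0.001, -1.0, -0.001]]
ft_force: [0.1, 5.2, -2.3]
grip_width: 0.019
```

```bash
python3 nx.py 265 4 71 0.5
```

```text
t 12.8333 pos [0.6271 0.0178 0.2681] a 249.4 r 70.3 mm F rad(out+) -2.3 tang(along cw) -4.7 vert -2.3 w 0.019 tilt [ 0.001 -1.    -0.001]
cmd a 249.9 r 70.62  step 3.8
"dx": 0.44, "dy": 0.01, "dz": 0.16
"dx": 0.45, "dy": 0.01, "dz": 0.13
"dx": 0.46, "dy": 0.01, "dz": 0.09
"dx": 0.46, "dy": 0.01, "dz": 0.06
```

Call:
{"fn": "jog_arm", "kwargs": {
  "rows": [
    {"hand":0,"dx":0.44,"dy":0.02,"dz":0.16,"ax":0,"ay":0,"az":0},
    {"hand":0,"dx":0.45,"dy":0.02,"dz":0.13,"ax":0,"ay":0,"az":0},
    {"hand":0,"dx":0,"dy":0,"dz":0,"ax":0,"ay":0,"az":0},
    {"hand":0,"dx":0,"dy":0,"dz":0,"ax":0,"ay":0,"az":0},
    {"hand":0,"dx":0,"dy":0,"dz":0,"ax":0,"ay":0,"az":0}
  ]
}}

```text
time_s: 13.25
position: [0.6226, 0.0103, 0.2678]
tool_rot: [[-0.745, -0.001, 0.667], [-0.667, 0.001, -0.745], [0.0, -1.0, -0.001]]
ft_force: [-1.5, 6.0, -0.7]
grip_width: 0.019
```

```bash
python3 nx.py 265 2 71 0.3
```

```text
t 13.25 pos [0.6226 0.0103 0.2678] a 256.5 r 70.3 mm F rad(out+) -4.7 tang(along cw) -4.1 vert -0.7 w 0.019 tilt [ 0.    -1.    -0.001]
cmd a 257.0 r 71.02  step 4.0
"dx": 0.49, "dy": 0.01, "dz": 0.09
"dx": 0.49, "dy": 0.01, "dz": 0.06
```

Call:
{"fn": "jog_arm", "kwargs": {
  "rows": [
    {"hand":0,"dx":0.49,"dy":0.01,"dz":0.07,"ax":0,"ay":0,"az":0},
    {"hand":0,"dx":0.49,"dy":0.01,"dz":0.04,"ax":0,"ay":0,"az":0},
    {"hand":0,"dx":0,"dy":0,"dz":0,"ax":0,"ay":0,"az":0},
    {"hand":0,"dx":0,"dy":0,"dz":0,"ax":0,"ay":0,"az":0},
    {"hand":0,"dx":0,"dy":0,"dz":0,"ax":0,"ay":0,"az":0}
  ]
}}

```text
time_s: 13.67
position: [0.6167, 0.0029, 0.2677]
tool_rot: [[-0.745, 0.001, 0.667], [-0.667, 0.001, -0.745], [-0.001, -1.0, -0.0]]
ft_force: [2.6, 5.0, -2.0]
grip_width: 0.0192
```

```bash
python3 nx.py 273 2 71 0.3
```

```text
t 13.6667 pos [0.6167 0.0029 0.2677] a 264.2 r 70.3 mm F rad(out+) -1.4 tang(along cw) -5.4 vert -2.0 w 0.0192 tilt [-0.001 -1.    -0.   ]
cmd a 264.9 r 70.47  step 4.1
"dx": 0.50, "dy": 0.01, "dz": 0.08
"dx": 0.50, "dy": 0.01, "dz": -0.01
```

Call:
{"fn": "jog_arm", "kwargs": {
  "rows": [
    {"hand":0,"dx":0.5,"dy":0.02,"dz":0.06,"ax":0,"ay":0,"az":0},
    {"hand":0,"dx":0.5,"dy":0.02,"dz":0,"ax":0,"ay":0,"az":0},
    {"hand":0,"dx":0,"dy":0,"dz":0,"ax":0,"ay":0,"az":0},
    {"hand":0,"dx":0,"dy":0,"dz":0,"ax":0,"ay":0,"az":0},
    {"hand":0,"dx":0,"dy":0,"dz":0,"ax":0,"ay":0,"az":0}
  ]
}}

```text
time_s: 14.08
position: [0.6099, -0.0038, 0.2674]
tool_rot: [[-0.745, 0.002, 0.667], [-0.667, 0.002, -0.745], [-0.002, -1.0, -0.0]]
ft_force: [3.9, 8.3, -1.0]
grip_width: 0.0189
```

```bash
python3 nx.py 280 2 71 0.3
```

```text
t 14.0833 pos [ 0.6099 -0.0038  0.2674] a 272.0 r 70.3 mm F rad(out+) -3.9 tang(along cw) -8.3 vert -1.0 w 0.0189 tilt [-0.002 -1.    -0.   ]
cmd a 273.0 r 70.90  step 3.5
"dx": 0.43, "dy": 0.01, "dz": -0.03
"dx": 0.43, "dy": 0.01, "dz": -0.06
```

```bash
python3 - <<'E'
from h import *
R=RT(42.1-180);o=[]
a=np.radians(272);e=np.array([np.cos(a),-np.sin(a)]);t=np.array([-np.sin(a),-np.cos(a)])
for i in range(12):
    s=status.observe();f=R.T@s['ft_force'];o.append((e@f[[0,2]],t@f[[0,2]],-f[1]))
    if i<11: imaging.get_image('scene')
o=np.array(o);print(o.round(1));print(o.mean(0),o.std(0),s['time_s'],s['position'])
E
```

```text
[[-3.9 -8.3 -1. ]
 [-3.8 -8.3 -1.2]
 [-4.7 -7.7 -0.5]
 [-3.3 -8.5 -0.4]
 [-3.9 -8.6 -0.4]
 [-3.6 -7.7 -1.6]
 [-4.6 -8.7 -0.7]
 [-4.  -8.5 -1.7]
 [-3.9 -7.7 -0.5]
 [-4.  -8.2 -1.3]
 [-3.7 -7.1 -0.1]
 [-3.6 -8.1 -1.2]]
[-3.9095903  -8.12726957 -0.87698054] [0.37337482 0.45462923 0.48406387] 14.6333 [ 0.60994187 -0.00375133  0.2674559 ]
```

```bash
python3 nx.py 180 30 71 -15.06 "" -453 | sed 's/^$//'; grep -n "argv" nx.py
```

```text
t 14.6333 pos [ 0.6099 -0.0038  0.2675] a 272.0 r 70.3 mm F rad(out+) -3.6 tang(along cw) -8.1 vert -1.2 w 0.0195 tilt [-0.003 -1.    -0.   ]
cmd a 272.0 r 70.34  step -15.1
"dx": -1.84, "dy": -0.05, "dz": -0.18
"dx": -1.73, "dy": -0.05, "dz": -0.65
"dx": -1.50, "dy": -0.05, "dz": -1.08
"dx": -1.17, "dy": -0.05, "dz": -1.43
"dx": -0.76, "dy": -0.05, "dz": -1.69
"dx": -0.29, "dy": -0.05, "dz": -1.83
"dx": 0.20, "dy": -0.05, "dz": -1.85
"dx": 0.67, "dy": -0.05, "dz": -1.73
"dx": 1.10, "dy": -0.05, "dz": -1.50
"dx": 1.45, "dy": -0.05, "dz": -1.16
"dx": 1.71, "dy": -0.05, "dz": -0.74
"dx": 1.84, "dy": -0.05, "dz": -0.27
"dx": 1.85, "dy": -0.05, "dz": 0.22
"dx": 1.73, "dy": -0.05, "dz": 0.69
"dx": 1.49, "dy": -0.05, "dz": 1.12
"dx": 1.15, "dy": -0.05, "dz": 1.47
"dx": 0.72, "dy": -0.05, "dz": 1.72
"dx": 0.25, "dy": -0.05, "dz": 1.85
"dx": -0.24, "dy": -0.05, "dz": 1.85
"dx": -0.71, "dy": -0.05, "dz": 1.72
"dx": -1.14, "dy": -0.05, "dz": 1.48
"dx": -1.48, "dy": -0.05, "dz": 1.13
"dx": -1.73, "dy": -0.05, "dz": 0.71
"dx": -1.85, "dy": -0.05, "dz": 0.23
"dx": -1.85, "dy": -0.05, "dz": -0.26
"dx": -1.72, "dy": -0.05, "dz": -0.73
"dx": -1.47, "dy": -0.05, "dz": -1.15
"dx": -1.12, "dy": -0.05, "dz": -1.50
"dx": -0.69, "dy": -0.05, "dz": -1.73
"dx": -0.21, "dy": -0.05, "dz": -1.85
4:cmd=q-f/7000.; ta,n,r,dyt=float(sys.argv[1]),int(sys.argv[2]),float(sys.argv[3])/1000,float(sys.argv[4])
5:if len(sys.argv)>5: cmd=q
8:if len(sys.argv)>6: d=float(sys.argv[6])
```

Call:
{"fn": "jog_arm", "kwargs": {
  "rows": [
    {"hand":0,"dx":-1.84,"dy":-0.05,"dz":-0.18,"ax":0,"ay":0,"az":0},
    {"hand":0,"dx":-1.73,"dy":-0.05,"dz":-0.65,"ax":0,"ay":0,"az":0},
    {"hand":0,"dx":-1.5,"dy":-0.05,"dz":-1.08,"ax":0,"ay":0,"az":0},
    {"hand":0,"dx":-1.17,"dy":-0.05,"dz":-1.43,"ax":0,"ay":0,"az":0},
    {"hand":0,"dx":-0.76,"dy":-0.05,"dz":-1.69,"ax":0,"ay":0,"az":0}
  ]
}}

```text
time_s: 15.05
position: [0.6286, 0.079, 0.2696]
tool_rot: [[-0.746, 0.0, 0.666], [-0.666, -0.002, -0.746], [0.001, -1.0, 0.002]]
ft_force: [-0.6, -2.0, -2.0]
grip_width: 0.0186
```

```bash
cp nx.py nb.py; sed -i 's/cmd=q-f\/7000./cmd=q-f\/7000.*np.array([1,1,1])/' nb.py; python3 nb.py 122 5 70.9 -2.5
```

```text
t 15.05 pos [0.6286 0.079  0.2696] a 197.8 r 70.2 mm F rad(out+) -1.4 tang(along cw) 1.6 vert -2.0 w 0.0186 tilt [ 0.001 -1.     0.002]
cmd a 197.6 r 70.43  step -15.1
"dx": -0.34, "dy": -0.05, "dz": -1.82
"dx": 0.15, "dy": -0.05, "dz": -1.85
"dx": 0.64, "dy": -0.05, "dz": -1.75
"dx": 1.08, "dy": -0.05, "dz": -1.52
"dx": 1.44, "dy": -0.05, "dz": -1.19
```

Call:
{"fn": "jog_arm", "kwargs": {
  "rows": [
    {"hand":0,"dx":-0.34,"dy":-0.05,"dz":-1.82,"ax":0,"ay":0,"az":0},
    {"hand":0,"dx":0.15,"dy":-0.05,"dz":-1.85,"ax":0,"ay":0,"az":0},
    {"hand":0,"dx":0.64,"dy":-0.05,"dz":-1.75,"ax":0,"ay":0,"az":0},
    {"hand":0,"dx":1.08,"dy":-0.05,"dz":-1.52,"ax":0,"ay":0,"az":0},
    {"hand":0,"dx":1.44,"dy":-0.05,"dz":-1.19,"ax":0,"ay":0,"az":0}
  ]
}}

```text
time_s: 15.47
position: [0.5507, 0.1192, 0.2721]
tool_rot: [[-0.746, 0.001, 0.666], [-0.666, -0.004, -0.746], [0.002, -1.0, 0.003]]
ft_force: [4.2, -10.0, -3.3]
grip_width: 0.019
```

```bash
python3 nb.py 47 5 70.9 -2.5
```

```text
t 15.4667 pos [0.5507 0.1192 0.2721] a 120.7 r 70.6 mm F rad(out+) -10.6 tang(along cw) 2.1 vert -3.3 w 0.019 tilt [ 0.002 -1.     0.003]
cmd a 120.5 r 72.11  step -14.7
"dx": 1.71, "dy": -0.05, "dz": -0.68
"dx": 1.81, "dy": -0.05, "dz": -0.22
"dx": 1.80, "dy": -0.05, "dz": 0.22
"dx": 1.69, "dy": -0.05, "dz": 0.65
"dx": 1.47, "dy": -0.05, "dz": 1.06
```

Call:
{"fn": "jog_arm", "kwargs": {
  "rows": [
    {"hand":0,"dx":1.71,"dy":-0.06,"dz":-0.66,"ax":0,"ay":0,"az":0},
    {"hand":0,"dx":1.81,"dy":-0.06,"dz":-0.2,"ax":0,"ay":0,"az":0},
    {"hand":0,"dx":1.8,"dy":-0.06,"dz":0.22,"ax":0,"ay":0,"az":0},
    {"hand":0,"dx":1.69,"dy":-0.05,"dz":0.65,"ax":0,"ay":0,"az":0},
    {"hand":0,"dx":1.47,"dy":-0.05,"dz":1.06,"ax":0,"ay":0,"az":0}
  ]
}}

```text
time_s: 15.88
position: [0.4944, 0.055, 0.2747]
tool_rot: [[-0.745, 0.0, 0.667], [-0.667, -0.001, -0.745], [0.0, -1.0, 0.001]]
ft_force: [8.6, 0.5, -8.6]
grip_width: 0.0192
```

```bash
python3 nb.py -28 5 70.9 -2.5
```

```text
t 15.8833 pos [0.4944 0.055  0.2747] a 46.1 r 70.3 mm F rad(out+) -8.5 tang(along cw) 1.1 vert -8.6 w 0.0192 tilt [ 0.    -1.     0.001]
cmd a 46.0 r 71.57  step -14.8
"dx": 1.13, "dy": -0.05, "dz": 1.45
"dx": 0.72, "dy": -0.05, "dz": 1.69
"dx": 0.27, "dy": -0.05, "dz": 1.81
"dx": -0.18, "dy": -0.05, "dz": 1.82
"dx": -0.64, "dy": -0.05, "dz": 1.71
```

Call:
{"fn": "jog_arm", "kwargs": {
  "rows": [
    {"hand":0,"dx":1.12,"dy":0.03,"dz":1.43,"ax":0,"ay":0,"az":0},
    {"hand":0,"dx":0.7,"dy":0,"dz":1.67,"ax":0,"ay":0,"az":0},
    {"hand":0,"dx":0.26,"dy":-0.05,"dz":1.81,"ax":0,"ay":0,"az":0},
    {"hand":0,"dx":-0.18,"dy":-0.05,"dz":1.82,"ax":0,"ay":0,"az":0},
    {"hand":0,"dx":-0.64,"dy":-0.05,"dz":1.71,"ax":0,"ay":0,"az":0}
  ]
}}

```text
time_s: 16.3
position: [0.5421, -0.0167, 0.277]
tool_rot: [[-0.746, 0.001, 0.666], [-0.666, -0.0, -0.746], [-0.0, -1.0, 0.0]]
ft_force: [0.8, 7.0, 3.2]
grip_width: 0.0187
```

```bash
python3 nb.py -103 5 70.9 -2.5
```

```text
t 16.3 pos [ 0.5421 -0.0167  0.277 ] a 330.7 r 70.4 mm F rad(out+) -6.9 tang(along cw) 1.5 vert 3.2 w 0.0187 tilt [-0. -1.  0.]
cmd a 330.5 r 71.41  step -14.7
"dx": -1.11, "dy": -0.05, "dz": 1.45
"dx": -1.44, "dy": -0.05, "dz": 1.12
"dx": -1.67, "dy": -0.05, "dz": 0.72
"dx": -1.79, "dy": -0.05, "dz": 0.29
"dx": -1.81, "dy": -0.05, "dz": -0.18
```

Call:
{"fn": "jog_arm", "kwargs": {
  "rows": [
    {"hand":0,"dx":-1.11,"dy":-0.06,"dz":1.44,"ax":0,"ay":0,"az":0},
    {"hand":0,"dx":-1.44,"dy":-0.06,"dz":1.11,"ax":0,"ay":0,"az":0},
    {"hand":0,"dx":-1.67,"dy":-0.05,"dz":0.71,"ax":0,"ay":0,"az":0},
    {"hand":0,"dx":-1.79,"dy":-0.05,"dz":0.29,"ax":0,"ay":0,"az":0},
    {"hand":0,"dx":-1.81,"dy":-0.05,"dz":-0.18,"ax":0,"ay":0,"az":0}
  ]
}}

```text
time_s: 16.72
position: [0.6233, 0.0109, 0.2795]
tool_rot: [[-0.746, -0.001, 0.665], [-0.665, -0.001, -0.746], [0.001, -1.0, -0.0]]
ft_force: [-6.8, 2.8, 3.2]
grip_width: 0.0187
```

```bash
python3 nb.py -180 6 70.4 -2.5
```

```text
t 16.7167 pos [0.6233 0.0109 0.2795] a 255.8 r 70.5 mm F rad(out+) -7.2 tang(along cw) 1.4 vert 3.2 w 0.0187 tilt [ 0.001 -1.    -0.   ]
cmd a 255.7 r 71.53  step -12.6
"dx": -1.45, "dy": -0.04, "dz": -0.59
"dx": -1.28, "dy": -0.04, "dz": -0.89
"dx": -1.05, "dy": -0.04, "dz": -1.14
"dx": -0.81, "dy": -0.04, "dz": -1.32
"dx": -0.50, "dy": -0.04, "dz": -1.46
"dx": -0.17, "dy": -0.04, "dz": -1.54
```

Call:
{"fn": "jog_arm", "kwargs": {
  "rows": [
    {"hand":0,"dx":-1.45,"dy":-0.05,"dz":-0.59,"ax":0,"ay":0,"az":0},
    {"hand":0,"dx":-1.28,"dy":-0.05,"dz":-0.89,"ax":0,"ay":0,"az":0},
    {"hand":0,"dx":-1.05,"dy":-0.05,"dz":-1.14,"ax":0,"ay":0,"az":0},
    {"hand":0,"dx":-0.81,"dy":-0.05,"dz":-1.32,"ax":0,"ay":0,"az":0},
    {"hand":0,"dx":-0.5,"dy":-0.05,"dz":-1.46,"ax":0,"ay":0,"az":0}
  ]
}}

```text
time_s: 17.13
position: [0.6248, 0.0862, 0.2818]
tool_rot: [[-0.746, 0.001, 0.666], [-0.666, -0.0, -0.746], [-0.0, -1.0, 0.001]]
ft_force: [-1.7, -2.0, 1.2]
grip_width: 0.0189
```

Call:
{"fn": "jog_arm", "kwargs": {
  "rows": [
    {"hand":0,"dx":-0.12,"dy":-0.04,"dz":-1.5,"ax":0,"ay":0,"az":0},
    {"hand":0,"dx":0,"dy":0,"dz":0,"ax":0,"ay":0,"az":0},
    {"hand":0,"dx":0,"dy":0,"dz":0,"ax":0,"ay":0,"az":0},
    {"hand":0,"dx":0,"dy":0,"dz":0,"ax":0,"ay":0,"az":0},
    {"hand":0,"dx":0,"dy":0,"dz":0,"ax":0,"ay":0,"az":0}
  ]
}}

```text
time_s: 17.55
position: [0.6164, 0.0967, 0.2821]
tool_rot: [[-0.746, 0.001, 0.666], [-0.666, 0.001, -0.746], [-0.001, -1.0, 0.0]]
ft_force: [2.9, 3.1, 2.2]
grip_width: 0.0188
```

```bash
python3 nb.py -180 6 70.4 -2.5; python3 - <<'E'
from h import *
s,im=snap('wrist','w8.png')
s,im=snap('scene','s8.png')
cv2.imwrite('pics/s8z.png',cv2.resize(cv2.cvtColor(im[150:340,240:400],cv2.COLOR_RGB2BGR),None,fx=3,fy=3,interpolation=2))
E
```

```text
t 17.55 pos [0.6164 0.0967 0.2821] a 180.1 r 69.8 mm F rad(out+) 4.2 tang(along cw) -0.4 vert 2.2 w 0.0188 tilt [-0.001 -1.     0.   ]
cmd a 180.1 r 69.15  step -0.0
"dx": -0.04, "dy": -0.04, "dz": -0.00
"dx": -0.04, "dy": -0.04, "dz": -0.00
"dx": -0.04, "dy": -0.04, "dz": -0.00
"dx": -0.00, "dy": -0.04, "dz": -0.00
"dx": -0.00, "dy": -0.04, "dz": -0.00
"dx": -0.00, "dy": -0.04, "dz": -0.00
```

View pics/w8.png

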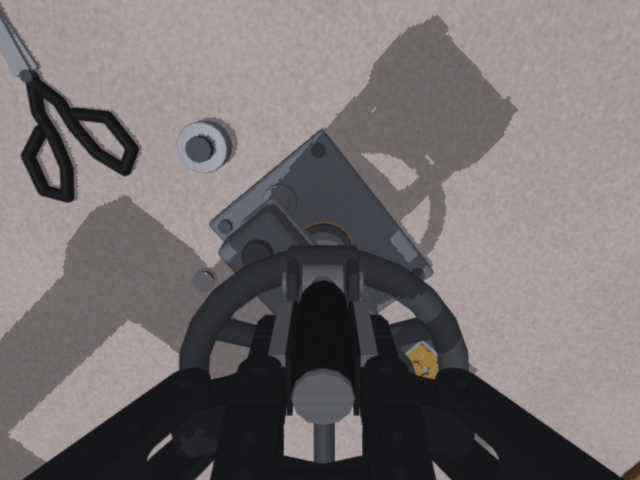

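View pics/s8z.png

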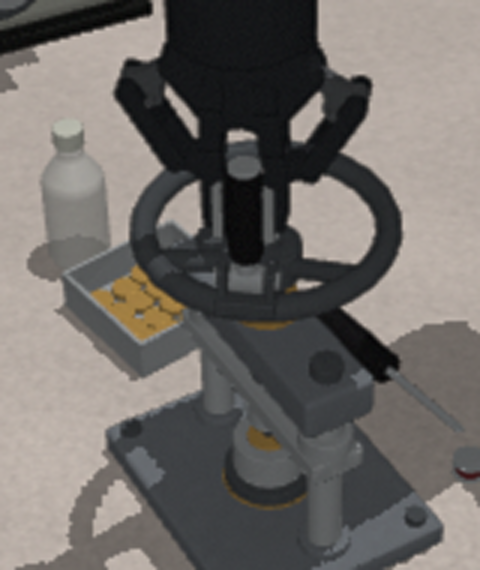

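```bash
python3 - <<'E'
import numpy as np
r=5.0;th=np.radians(np.linspace(90,22,11))
print(np.c_[np.diff(r*np.cos(th)),-np.diff(r*np.sin(th))].round(2))
E
```

```text
[[0.59 0.04]
 [0.58 0.11]
 [0.57 0.17]
 [0.54 0.24]
 [0.51 0.3 ]
 [0.47 0.36]
 [0.43 0.41]
 [0.37 0.46]
 [0.32 0.5 ]
 [0.25 0.54]]
```

Call:
{"fn": "jog_arm", "kwargs": {
  "rows": [
    {"hand":0,"dx":0.59,"dy":0.04,"dz":0,"ax":0,"ay":0,"az":0},
    {"hand":0,"dx":0.58,"dy":0.11,"dz":0,"ax":0,"ay":0,"az":0},
    {"hand":0,"dx":0.57,"dy":0.17,"dz":0,"ax":0,"ay":0,"az":0},
    {"hand":0,"dx":0.54,"dy":0.24,"dz":0,"ax":0,"ay":0,"az":0},
    {"hand":0,"dx":0.51,"dy":0.3,"dz":0,"ax":0,"ay":0,"az":0}
  ]
}}

```text
time_s: 18.07
position: [0.596, 0.0781, 0.2741]
tool_rot: [[-0.746, 0.004, 0.666], [-0.666, 0.001, -0.746], [-0.003, -1.0, 0.002]]
ft_force: [4.1, 3.6, 5.2]
grip_width: 0.0192
```

Call:
{"fn": "jog_arm", "kwargs": {
  "rows": [
    {"hand":0,"dx":0.47,"dy":0.36,"dz":0,"ax":0,"ay":0,"az":0},
    {"hand":0,"dx":0.43,"dy":0.41,"dz":0,"ax":0,"ay":0,"az":0},
    {"hand":0,"dx":0.37,"dy":0.46,"dz":0,"ax":0,"ay":0,"az":0},
    {"hand":0,"dx":0.32,"dy":0.5,"dz":0,"ax":0,"ay":0,"az":0},
    {"hand":0,"dx":0,"dy":0,"dz":0,"ax":0,"ay":0,"az":0}
  ]
}}

```text
time_s: 18.48
position: [0.5831, 0.0664, 0.2562]
tool_rot: [[-0.747, 0.0, 0.665], [-0.665, -0.001, -0.747], [0.001, -1.0, 0.001]]
ft_force: [-0.7, -2.0, 3.2]
grip_width: 0.0187
```

```bash
python3 st.py; python3 - <<'E'
from h import *
s,im=snap('wrist','w9.png');print(np.array(s['tool_rot']).T@s['ft_force'])
s,im=snap('scene','s9.png')
cv2.imwrite('pics/s9z.png',cv2.resize(cv2.cvtColor(im[120:280,260:400],cv2.COLOR_RGB2BGR),None,fx=4,fy=4,interpolation=2))
E
```

```text
t 18.4833 pos [0.5831 0.0664 0.2562] a 180.6 r 25.6 mm F rad(out+) -1.9 tang(along cw) 1.1 vert 3.2 w 0.0187 tilt [ 0.001 -1.     0.001]
[ 1.86960147 -3.21692919  1.0747701 ]
```

View pics/w9.png

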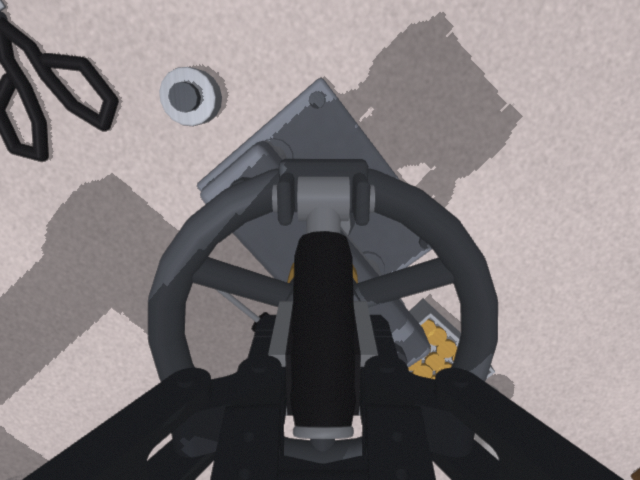

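View pics/s9z.png

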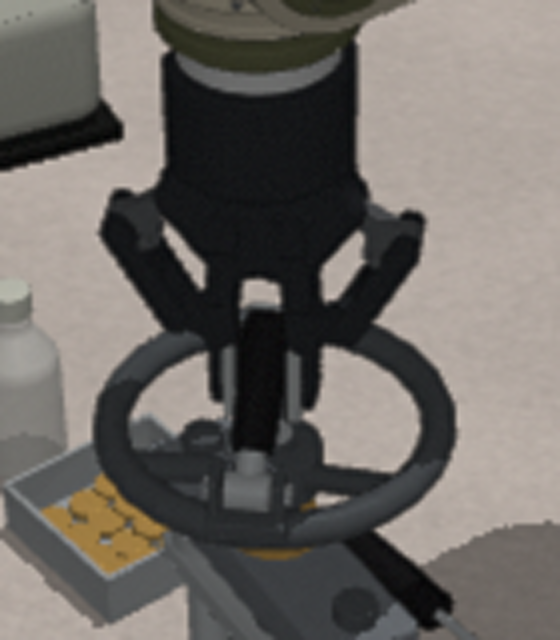

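Call:
{"fn": "jog_arm", "kwargs": {
  "rows": [
    {"hand":0,"dx":0.2,"dy":0.54,"dz":0,"ax":0,"ay":0,"az":0},
    {"hand":0,"dx":0.1,"dy":0.55,"dz":0,"ax":0,"ay":0,"az":0},
    {"hand":0,"dx":0.05,"dy":0.55,"dz":0,"ax":0,"ay":0,"az":0},
    {"hand":0,"dx":0,"dy":0,"dz":0,"ax":0,"ay":0,"az":0},
    {"hand":0,"dx":0,"dy":0,"dz":0,"ax":0,"ay":0,"az":0}
  ]
}}

```text
time_s: 19.0
position: [0.5805, 0.0639, 0.2401]
tool_rot: [[-0.747, -0.001, 0.665], [-0.665, -0.002, -0.747], [0.002, -1.0, 0.001]]
ft_force: [-3.7, -5.5, 5.8]
grip_width: 0.0188
```

```bash
python3 st.py; python3 - <<'E'
from h import *
s,im=snap('scene','s10.png')
cv2.imwrite('pics/s10z.png',cv2.resize(cv2.cvtColor(im[120:280,260:400],cv2.COLOR_RGB2BGR),None,fx=4,fy=4,interpolation=2))
E
```

```text
t 19.0 pos [0.5805 0.0639 0.2401] a 181.0 r 21.9 mm F rad(out+) -6.4 tang(along cw) 1.7 vert 5.8 w 0.0188 tilt [ 0.002 -1.     0.001]
```

View pics/s10z.png

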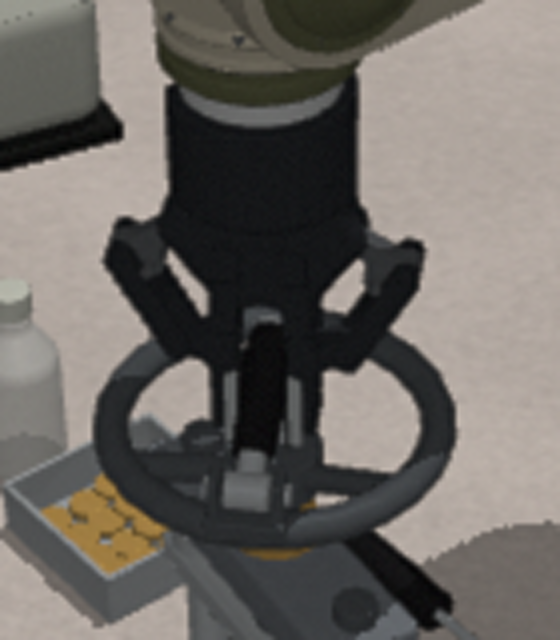

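Call:
{"fn": "jog_arm", "kwargs": {
  "rows": [
    {"hand":0.5,"dx":0,"dy":0,"dz":0,"ax":0,"ay":0,"az":0},
    {"hand":0.5,"dx":0,"dy":0,"dz":0,"ax":0,"ay":0,"az":0},
    {"hand":0.5,"dx":0,"dy":0,"dz":0,"ax":0,"ay":0,"az":0},
    {"hand":0.5,"dx":0,"dy":-1.5,"dz":0,"ax":0,"ay":0,"az":0},
    {"hand":0.5,"dx":0,"dy":-3,"dz":0,"ax":0,"ay":0,"az":0}
  ]
}}

```text
time_s: 19.47
position: [0.5797, 0.0654, 0.2815]
tool_rot: [[-0.746, -0.008, 0.666], [-0.666, 0.001, -0.746], [0.006, -1.0, -0.006]]
ft_force: [0.0, -1.3, 1.1]
grip_width: 0.0428
```

Call:
{"fn": "jog_arm", "kwargs": {
  "rows": [
    {"hand":0.5,"dx":0,"dy":-2.5,"dz":0,"ax":0,"ay":0,"az":0},
    {"hand":0,"dx":0,"dy":0,"dz":0,"ax":0,"ay":0,"az":0},
    {"hand":0,"dx":0,"dy":0,"dz":0,"ax":0,"ay":0,"az":0},
    {"hand":0,"dx":0,"dy":0,"dz":0,"ax":0,"ay":0,"az":0},
    {"hand":0,"dx":0,"dy":0,"dz":0,"ax":0,"ay":0,"az":0}
  ]
}}

```text
time_s: 19.88
position: [0.5805, 0.0653, 0.3082]
tool_rot: [[-0.746, -0.003, 0.666], [-0.666, 0.0, -0.746], [0.002, -1.0, -0.002]]
ft_force: [-0.8, -0.0, 0.4]
grip_width: 0.0003
```

```bash
python3 st.py; python3 - <<'E'
from h import *
import pickle
s,im=snap('wrist','w11.png');pickle.dump(s,open('w11.pkl','wb'))
s,im=snap('scene','s11.png')
cv2.imwrite('pics/s11z.png',cv2.resize(cv2.cvtColor(im[120:280,260:400],cv2.COLOR_RGB2BGR),None,fx=4,fy=4,interpolation=2))
E
```

```text
t 19.8833 pos [0.5805 0.0653 0.3082] a 178.3 r 22.9 mm F rad(out+) -0.6 tang(along cw) -0.5 vert 0.4 w 0.0003 tilt [ 0.002 -1.    -0.002]
```

View pics/w11.png

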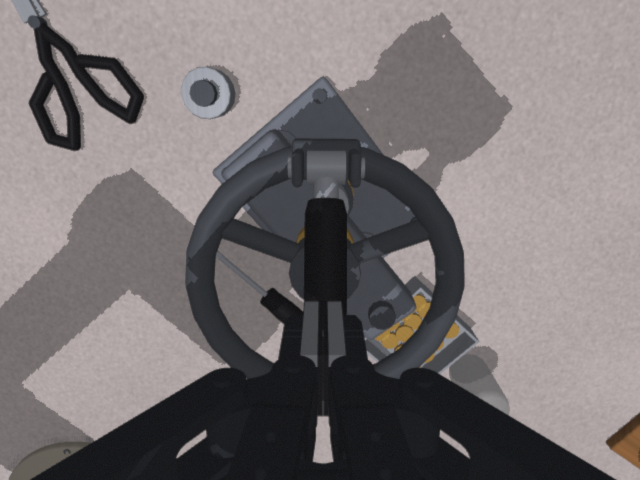

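View pics/s11z.png

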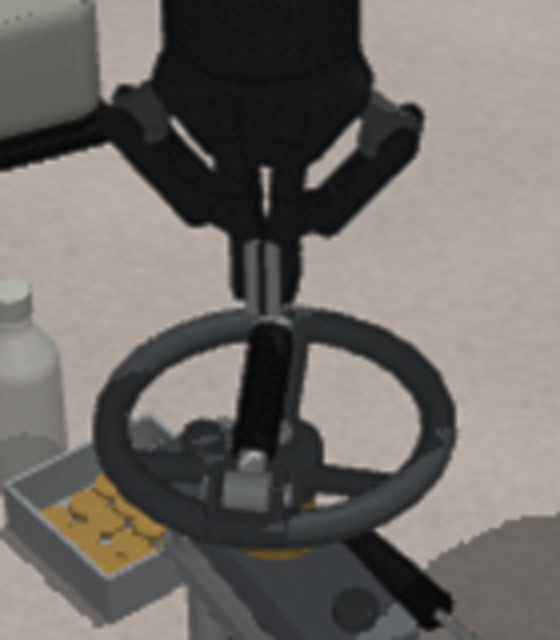

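Call:
{"fn": "jog_arm", "kwargs": {
  "rows": [
    {"hand":0,"dx":0.5,"dy":0.5,"dz":0.1,"ax":0,"ay":0,"az":0},
    {"hand":0,"dx":0.5,"dy":0.7,"dz":0,"ax":0,"ay":0,"az":0},
    {"hand":0,"dx":0,"dy":0.8,"dz":0,"ax":0,"ay":0,"az":0},
    {"hand":0,"dx":0,"dy":0.8,"dz":0,"ax":0,"ay":0,"az":0},
    {"hand":0,"dx":0,"dy":0.6,"dz":0,"ax":0,"ay":0,"az":0}
  ]
}}

```text
time_s: 20.4
position: [0.5738, 0.0578, 0.2744]
tool_rot: [[-0.746, -0.001, 0.666], [-0.666, 0.0, -0.746], [0.001, -1.0, -0.001]]
ft_force: [-0.1, -0.1, 1.5]
grip_width: 0.0
```

Call:
{"fn": "jog_arm", "kwargs": {
  "rows": [
    {"hand":0,"dx":0,"dy":0.4,"dz":0,"ax":0,"ay":0,"az":0},
    {"hand":0,"dx":0,"dy":0.3,"dz":0,"ax":0,"ay":0,"az":0},
    {"hand":0,"dx":0,"dy":0.2,"dz":0,"ax":0,"ay":0,"az":0},
    {"hand":0,"dx":0,"dy":0,"dz":0,"ax":0,"ay":0,"az":0},
    {"hand":0,"dx":0,"dy":0,"dz":0,"ax":0,"ay":0,"az":0}
  ]
}}

```text
time_s: 20.82
position: [0.5741, 0.058, 0.2666]
tool_rot: [[-0.746, 0.0, 0.666], [-0.666, 0.0, -0.746], [-0.0, -1.0, 0.0]]
ft_force: [-0.3, 0.8, 0.5]
grip_width: 0.0
```

```bash
python3 st.py; python3 - <<'E'
from h import *
s,im=snap('wrist','w12.png')
s,im=snap('scene','s12.png')
cv2.imwrite('pics/s12z.png',cv2.resize(cv2.cvtColor(im[120:280,260:400],cv2.COLOR_RGB2BGR),None,fx=4,fy=4,interpolation=2))
E
```

```text
t 20.8167 pos [0.5741 0.058  0.2666] a 182.2 r 13.3 mm F rad(out+) 0.3 tang(along cw) -0.8 vert 0.5 w 0.0 tilt [-0. -1.  0.]
```

View pics/w12.png

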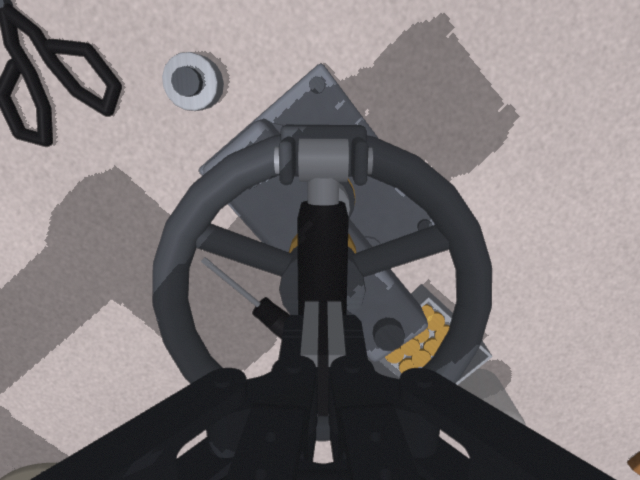

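View pics/s12z.png

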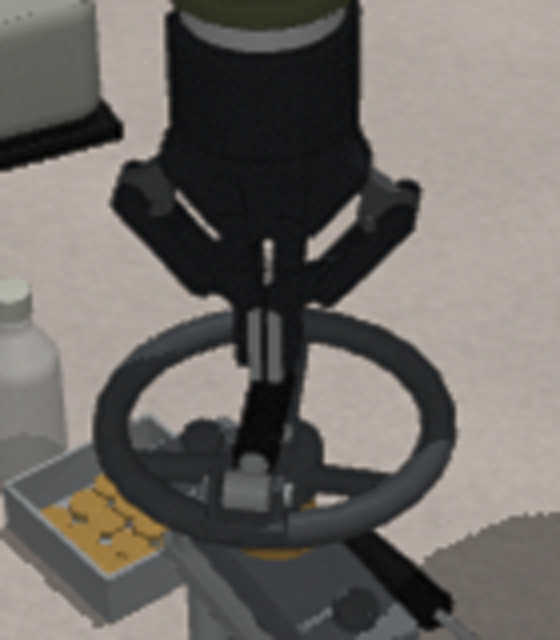

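Call:
{"fn": "jog_arm", "kwargs": {
  "rows": [
    {"hand":0,"dx":0,"dy":0.2,"dz":0,"ax":0,"ay":0,"az":0},
    {"hand":0,"dx":0,"dy":0.2,"dz":0,"ax":0,"ay":0,"az":0},
    {"hand":0,"dx":0,"dy":0.1,"dz":0,"ax":0,"ay":0,"az":0},
    {"hand":0,"dx":0,"dy":0,"dz":0,"ax":0,"ay":0,"az":0},
    {"hand":0,"dx":0,"dy":0,"dz":0,"ax":0,"ay":0,"az":0}
  ]
}}

```text
time_s: 21.33
position: [0.574, 0.0579, 0.2615]
tool_rot: [[-0.746, -0.0, 0.666], [-0.666, 0.0, -0.746], [0.0, -1.0, -0.0]]
ft_force: [0.0, 0.0, -0.5]
grip_width: -0.0002
```

```bash
python3 st.py
```

```text
t 21.3333 pos [0.574  0.0579 0.2615] a 182.0 r 13.2 mm F rad(out+) 0.1 tang(along cw) -0.0 vert -0.5 w -0.0002 tilt [ 0. -1. -0.]
```

Call:
{"fn": "jog_arm", "kwargs": {
  "rows": [
    {"hand":0,"dx":0,"dy":0.1,"dz":0,"ax":0,"ay":0,"az":0},
    {"hand":0,"dx":0,"dy":0.1,"dz":0,"ax":0,"ay":0,"az":0},
    {"hand":0,"dx":0,"dy":0.1,"dz":0,"ax":0,"ay":0,"az":0},
    {"hand":0,"dx":0,"dy":0,"dz":0,"ax":0,"ay":0,"az":0},
    {"hand":0,"dx":0,"dy":0,"dz":0,"ax":0,"ay":0,"az":0}
  ]
}}

```text
time_s: 21.75
position: [0.5741, 0.0577, 0.2595]
tool_rot: [[-0.746, 0.001, 0.666], [-0.666, -0.001, -0.746], [-0.001, -1.0, 0.001]]
ft_force: [-2.1, -2.0, 5.7]
grip_width: 0.0001
```

```bash
python3 st.py; python3 - <<'E'
from h import *
s,im=snap('scene','s13.png')
cv2.imwrite('pics/s13z.png',cv2.resize(cv2.cvtColor(im[120:280,260:400],cv2.COLOR_RGB2BGR),None,fx=4,fy=4,interpolation=2))
E
```

```text
t 21.75 pos [0.5741 0.0577 0.2595] a 183.1 r 13.1 mm F rad(out+) -2.9 tang(along cw) 0.2 vert 5.7 w 0.0001 tilt [-0.001 -1.     0.001]
```

View pics/s13z.png

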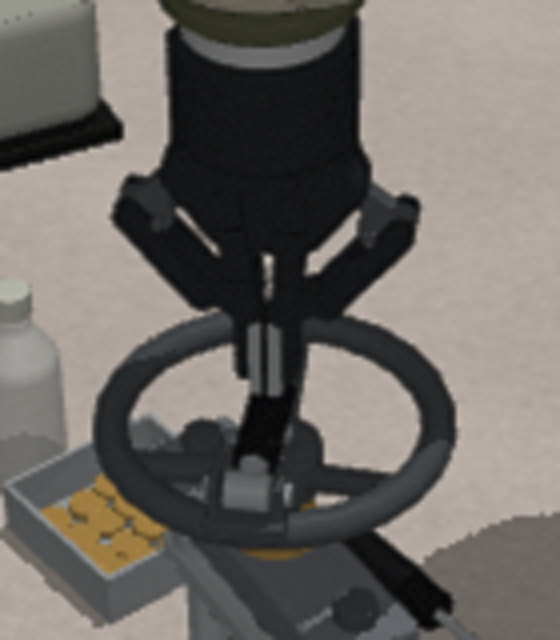

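Call:
{"fn": "jog_arm", "kwargs": {
  "rows": [
    {"hand":0,"dx":0,"dy":0.1,"dz":0,"ax":0,"ay":0,"az":0},
    {"hand":0,"dx":0,"dy":0,"dz":0,"ax":0,"ay":0,"az":0},
    {"hand":0,"dx":0,"dy":0,"dz":0,"ax":0,"ay":0,"az":0},
    {"hand":0,"dx":0,"dy":0,"dz":0,"ax":0,"ay":0,"az":0},
    {"hand":0,"dx":0,"dy":0,"dz":0,"ax":0,"ay":0,"az":0}
  ]
}}

```text
time_s: 22.22
position: [0.5743, 0.0576, 0.2591]
tool_rot: [[-0.746, 0.002, 0.666], [-0.666, -0.001, -0.746], [-0.001, -1.0, 0.002]]
ft_force: [-2.4, -2.2, 8.9]
grip_width: 0.0001
```

```bash
python3 st.py
```

```text
t 22.2167 pos [0.5743 0.0576 0.2591] a 183.9 r 13.1 mm F rad(out+) -3.2 tang(along cw) 0.2 vert 8.9 w 0.0001 tilt [-0.001 -1.     0.002]
```

Call:
{"fn": "jog_arm", "kwargs": {
  "rows": [
    {"hand":0,"dx":0,"dy":0.15,"dz":0,"ax":0,"ay":0,"az":0},
    {"hand":0,"dx":0,"dy":0,"dz":0,"ax":0,"ay":0,"az":0},
    {"hand":0,"dx":0,"dy":0,"dz":0,"ax":0,"ay":0,"az":0},
    {"hand":0,"dx":0,"dy":0,"dz":0,"ax":0,"ay":0,"az":0},
    {"hand":0,"dx":0,"dy":0,"dz":0,"ax":0,"ay":0,"az":0}
  ]
}}

```text
time_s: 22.63
position: [0.5744, 0.0573, 0.2585]
tool_rot: [[-0.746, 0.004, 0.666], [-0.666, -0.002, -0.746], [-0.002, -1.0, 0.004]]
ft_force: [-4.3, -2.9, 13.6]
grip_width: -0.0002
```

```bash
python3 st.py
```

```text
t 22.6333 pos [0.5744 0.0573 0.2585] a 185.2 r 13.1 mm F rad(out+) -5.2 tang(along cw) -0.2 vert 13.6 w -0.0002 tilt [-0.002 -1.     0.004]
```

Call:
{"fn": "jog_arm", "kwargs": {
  "rows": [
    {"hand":0,"dx":0,"dy":-1,"dz":0,"ax":0,"ay":0,"az":0},
    {"hand":0,"dx":0,"dy":-2,"dz":0,"ax":0,"ay":0,"az":0},
    {"hand":0,"dx":0,"dy":-3,"dz":0,"ax":0,"ay":0,"az":0},
    {"hand":0,"dx":0,"dy":-3,"dz":0,"ax":0,"ay":0,"az":0},
    {"hand":0,"dx":0,"dy":-2,"dz":0,"ax":0,"ay":0,"az":0}
  ]
}}

```text
time_s: 23.05
position: [0.5741, 0.058, 0.3689]
tool_rot: [[-0.746, 0.003, 0.666], [-0.666, -0.0, -0.746], [-0.002, -1.0, 0.002]]
ft_force: [-0.0, -0.3, 0.6]
grip_width: 0.0003
```

Call:
{"fn": "jog_arm", "kwargs": {
  "rows": [
    {"hand":0,"dx":3,"dy":0,"dz":0,"ax":0,"ay":0,"az":0},
    {"hand":0,"dx":3,"dy":0,"dz":0,"ax":0,"ay":0,"az":0},
    {"hand":0,"dx":3,"dy":0,"dz":0,"ax":0,"ay":0,"az":0},
    {"hand":0,"dx":2,"dy":0,"dz":0,"ax":0,"ay":0,"az":0},
    {"hand":0,"dx":0,"dy":0,"dz":0,"ax":0,"ay":0,"az":0}
  ]
}}

```text
time_s: 23.47
position: [0.49, -0.017, 0.3668]
tool_rot: [[-0.747, 0.001, 0.664], [-0.664, -0.001, -0.747], [-0.0, -1.0, 0.001]]
ft_force: [-0.8, -0.7, 0.1]
grip_width: -0.0001
```

Call:
{"fn": "jog_arm", "kwargs": {
  "rows": [
    {"hand":0,"dx":2,"dy":0,"dz":0,"ax":0,"ay":0,"az":0},
    {"hand":0,"dx":2,"dy":0,"dz":0,"ax":0,"ay":0,"az":0},
    {"hand":0,"dx":0,"dy":0,"dz":0,"ax":0,"ay":0,"az":0},
    {"hand":0,"dx":0,"dy":0,"dz":0,"ax":0,"ay":0,"az":0},
    {"hand":0,"dx":0,"dy":0,"dz":0,"ax":0,"ay":0,"az":0}
  ]
}}

```text
time_s: 23.88
position: [0.4627, -0.0417, 0.366]
tool_rot: [[-0.746, 0.0, 0.666], [-0.666, 0.0, -0.746], [-0.0, -1.0, -0.0]]
ft_force: [0.6, 0.4, -0.1]
grip_width: -0.0002
```

```bash
python3 st.py; python3 - <<'E'
from h import *
s,im=snap('wrist','w14.png')
s,im=snap('top','t14.png')
s,im=snap('scene','s14.png')
cv2.imwrite('pics/s14z.png',cv2.resize(cv2.cvtColor(im[180:350,260:400],cv2.COLOR_RGB2BGR),None,fx=3.5,fy=3.5,interpolation=2))
E
```

```text
t 23.8833 pos [ 0.4627 -0.0417  0.366 ] a 0.1 r 136.2 mm F rad(out+) -0.7 tang(along cw) -0.1 vert -0.1 w -0.0002 tilt [-0. -1. -0.]
```

View pics/w14.png

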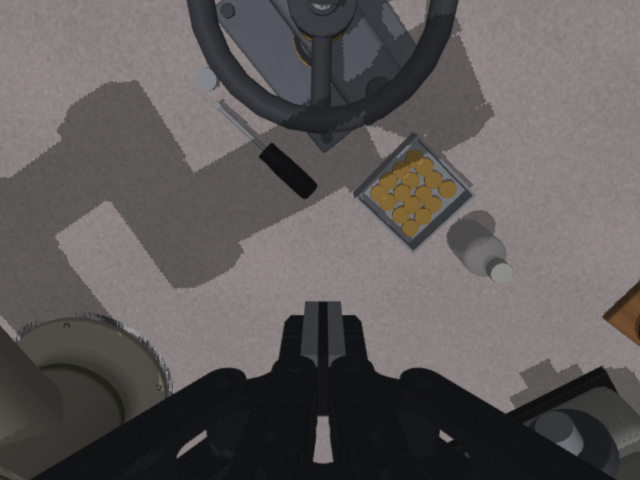

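View pics/s14z.png

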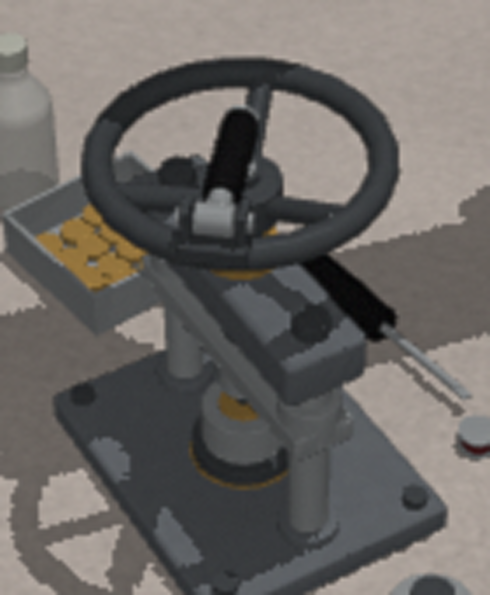

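View pics/t14.png

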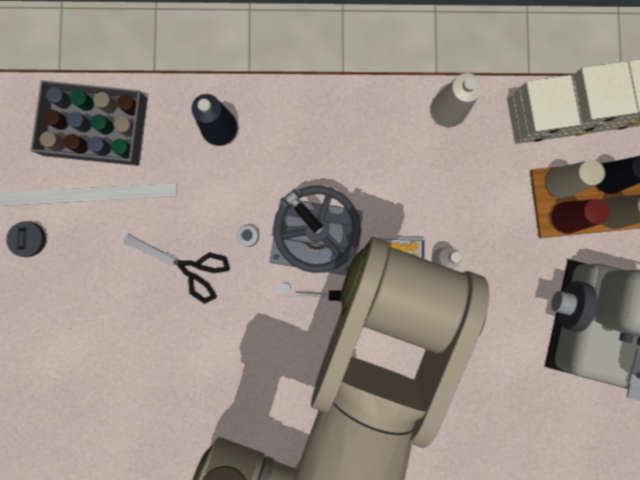

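```bash
python3 - <<'E'
from h import *
np.set_printoptions(precision=4,suppress=True)
S=cam('scene');T=cam('top')
h=np.array([-.743,-.669,0]); P=np.array([.566,.0515,.25])-.07*h
P[:2]+= 0
for t in (0,.1,.2,.3):
    u=h*np.cos(t)+np.array([0,0,np.sin(t)])
    print(t,[((proj(S,P+k*u)-[260,180])*3.5).round(0) for k in (0,.017,.075)],[((proj(T,P+k*u)-[270,175])*6).round(0) for k in (0,.017,.075)])
im=cv2.imread('pics/t14.png')[175:275,270:370];cv2.imwrite('pics/t14z.png',cv2.resize(im,None,fx=6,fy=6,interpolation=2))
E
```

```text
0 [array([213., 221.]), array([219., 197.]), array([237., 122.])] [array([124., 142.]), array([162., 185.]), array([292., 329.])]
0.1 [array([213., 221.]), array([219., 195.]), array([236., 111.])] [array([124., 142.]), array([161., 184.]), array([292., 326.])]
0.2 [array([213., 221.]), array([219., 193.]), array([236., 100.])] [array([124., 142.]), array([161., 182.]), array([289., 321.])]
0.3 [array([213., 221.]), array([219., 190.]), array([235.,  91.])] [array([124., 142.]), array([159., 181.]), array([285., 315.])]
```

View pics/t14z.png

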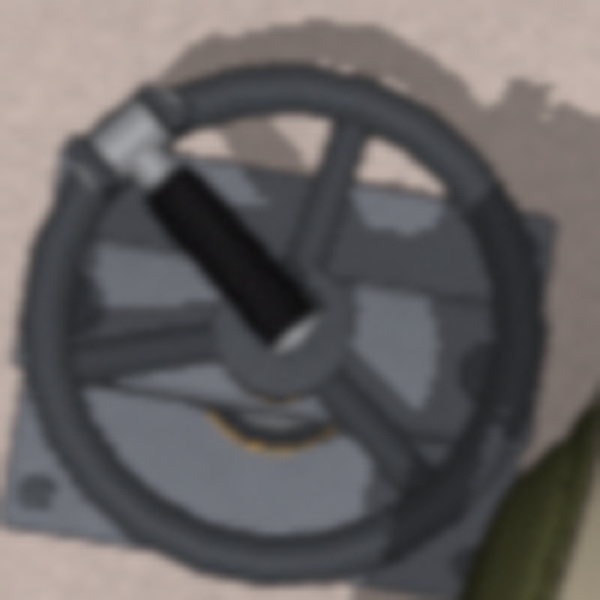

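```bash
python3 -c "
from rig import job
print(job.close_job())"
```

```text
the job is handed in; nothing more can be done
None
```

The button back is pressed home, the punch is wound back up and the handle is folded flat. I handed the job in at about 24 s of the 72 s allowed; no verdict came back.

- **Swinging the handle up:** The first pinch slipped and left the handle at about 1.4 rad. I gripped it again and pushed it on until the force rose steeply to 12 N. Two views then put it upright at about 1.56 rad.
- **Pressing:** I wound the wheel about 1.75 turns clockwise. The force along the circle was about 0 N while free, then 3.5–4 N as the button's back went in. It held at a mean of 8.1 N over 12 readings, inside the 7–9 N that counts as firmly home and below the 10.5 N that crushes the button.
- **Winding back up:** I wound back about 452°, which by the screw pitch lifts the punch about 15 mm. I took that from the wheel angle and did not measure the gap in the pictures.
- **Folding:** I pinched and swung the handle most of the way down, then pushed it to its stop with the shut fingers until they met 13.6 N. The last scene view agrees with 0 rad to within about 0.1.
- **Other things on the table:** The items visible in the last views look unmoved. The arm partly hid the button tray, the oil bottle and the screwdriver in the top view, but they showed normally in the wrist view. The hand was clear of everything when I handed in.

Side forces on the handle reached about 10 N while cranking, because my first estimate of the wheel's centre was about 1 mm off. I corrected it along the way.

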